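Re-wheel a pipe inspection crawler

ROBOT

A 6-joint arm with a two-finger parallel gripper is mounted at the origin on the work surface. World frame = base frame: x ahead of the robot, y to its left, z up, the work surface at z = 0. Lengths are in m, angles in rad, forces in N, time in s.
With the tool pointing down it reaches from about 0.3 to 0.875 m from the base axis. Payload 6.4 kg.
Tool frame: the origin (TCP) lies on the front face of the gripper's body, between the roots of the fingers; the fingertips stand 64 mm ahead of it and the grasp point (between the pads) lies 45 mm ahead of it; z points along the fingers, y is the direction in which the jaws open and shut (so a half turn about z gives the same grasp; the last joint's range is limited). The gripper opens to 88 mm and grips with 3 to 60 N. Pads are 18 mm wide; open, the fingers measure 123 mm over their backs; the gripper's body (75 mm by 187 mm) begins 45 mm behind the grasp point.
Start: joints at [0.919, 0.181, 1.607, -0, 1.354, -0.206], TCP at [0.248, 0.519, 0.303] pointing down, gripper open.
Joint ranges: [-2.99, 2.99], [-0.89, 2.07], [0.3, 2.58], [-1.14, 4.28], [0, 2.63], [-3.12, 3.12]. Speed limits (rad/s): [2.57, 2.57, 3.01, 3.14, 3.14, 3.14].

INTERFACE

Orientations are given as a rotation vector (axis times angle).
In Python, from rig import robot gives the robot as it stands.
- The arm moves only by the tool arm_command, never from a script. Its argument "series" is a list of rows, each a list of 7 numbers: the turn, a rotation vector about the tool's x, y, z in rad, then the shift along the tool's x, y, z in cm, then the opening, from 0 (shut) to 1 (fully open). In form: [[rx, ry, rz, dx, dy, dz, jaw], ...]. A call has 1 to 8 rows; each row shifts and turns the commanded pose from where the row before left it, along the tool's axes as they then stand; what a row does not reach is not made up. A row lasts 1/10 s, in which the tool goes at most 50 mm and 8.59 degrees, less where a joint would pass 70% of its speed; a pose out of reach is approached as far as the arm can. A call with a gripper value outside its range is refused whole. The fingers move at their own pace and stop on an object; "force" is the grip in N (left out, the last holds). Time passes only in rows, so rows that do not move let the fingers close. It gives the time, the measured TCP pose, the force and the opening at its end, in the units of the state.
- robot.sense(): the state, without advancing time (a new reading comes with each control period).
- robot.capture(name): name is "scene" or "top"; returns the picture (420x560x3 uint8, red, green, blue); there is no depth.
- robot.camera_info(name): a dict with "fx", "fy", "cx", "cy" (pixels), "k1" (the pictures are not rectified: a ray, as slopes to the right and down, at radius r is drawn at 1 + k1 r^2 times it, then the intrinsics apply), "position" and "orientation" of the camera in the world. Camera axes: x right, y down, z forward; pixel columns grow to the right and rows downward; lengths in m; the calibration is good to about 2 mm. A picture is of the moment at which its call begins. camera_info takes no time and is no camera call.
- robot.finish_job(): hands the job in, once; it reports no verdict.
The state is a dict: "time": time; "joint_pos": joint angles; "qd": joint speeds; "joint_efforts": joint torques, N m; "tool_pos": TCP position; "orientation": TCP orientation; "force": force on the tool from outside, world axes, zero at the start; "torque": the same for the moment, N m; "grip_width": finger opening in m.
Only numpy, scipy, OpenCV 4.12 (cv2) and the standard library are available. Lean on these libraries where they do the work, as an engineer would, in place of code of your own. Each camera call takes 0.05 s, during which the arm holds its last target. There are 200 camera calls.

TASK

The pipe crawler lying on its side has three worn-out grey wheels on its upper side: with the yellow-handled hooked pick, pry off every spring clip that is still on an axle (never pull a clip off its groove with the fingers), take the worn wheels off, and drop those wheels and the clips in the red scrap bin. Fit the three new orange-hubbed wheels on the square axles, pushed fully down to the shoulder. Finish with the pick lying on the green tool pad, and leave the multimeter, solder reel and screwdriver alone.

Things in the scene. Friction and masses are not known exactly. Their poses are not given: they have to be found in the camera images.
- crawler: Pipe crawler, fixed, lying on its side on two blocks (the lower side's wheels are done): aluminium body 104 x 300 mm, long along local y, camera head at +y, brass plug at -y. Origin on the bench under its middle. Its upper side panel is 108 mm above the bench; three upright axles at local y = -105, 0, 105 mm, each on a round shoulder 27 mm across and 6 mm high.
- axle1_seat (a point): Axle 1 (plug end): point on its line at the shoulder's top, where a wheel's underside sits. Turns with the axle, z up, x and y square to its flats. Above it: 14 mm square shaft to 24 mm, round neck 10 mm thick to 31 mm (clip groove), round head 14 mm thick tapering from 35 to its end at 39 mm, a yellow line along x. The axle turns under about 0.08 N m, else stays.
- axle2_seat (a point): Axle 2 (middle): point on its line at the shoulder's top, where a wheel's underside sits. Turns with the axle, z up, x and y square to its flats. Above it: 14 mm square shaft to 24 mm, round neck 10 mm thick to 31 mm (clip groove), round head 14 mm thick tapering from 35 to its end at 39 mm, a yellow line along x. The axle turns under about 0.08 N m, else stays.
- axle3_seat (a point): Axle 3 (camera end): point on its line at the shoulder's top, where a wheel's underside sits. Turns with the axle, z up, x and y square to its flats. Above it: 14 mm square shaft to 24 mm, round neck 10 mm thick to 31 mm (clip groove), round head 14 mm thick tapering from 35 to its end at 39 mm, a yellow line along x. The axle turns under about 0.08 N m, else stays.
- worn1: Worn wheel on axle 1: grey tyre and hub, 60 mm across, 26 mm wide, about 85 g, origin at the centre of its underside, z up. Its bore has worn round (21 mm), so it is loose at any angle; it lifts straight off (39 mm to clear) once no clip holds it.
- worn2: Worn wheel on axle 2: grey tyre and hub, 60 mm across, 26 mm wide, about 85 g, origin at the centre of its underside, z up. Its bore has worn round (21 mm), so it is loose at any angle; it lifts straight off (39 mm to clear) once no clip holds it.
- worn3: Worn wheel on axle 3: grey tyre and hub, 60 mm across, 26 mm wide, about 85 g, origin at the centre of its underside, z up. Its bore has worn round (21 mm), so it is loose at any angle; it lifts straight off (39 mm to clear) once no clip holds it.
- clip1: Spring clip of axle 1, flat, yellow zinc plated, 4 mm thick, 20 g; None if gone. Fitted, it lies on the worn wheel, origin (underside) on the axle's line 26 mm above the seat. +x is its tail: an eye, hole x 9 to 19, y +-8 mm; tail end x 23, 23 mm wide from x 0; prong tips x -7. About 10 N on the tail along +x springs it off, free after 13 mm; pulled 14 to 17 mm it stays on the wheel.
- clip2: Spring clip of axle 2, flat, yellow zinc plated, 4 mm thick, 20 g; None if gone. Fitted, it lies on the worn wheel, origin (underside) on the axle's line 26 mm above the seat. +x is its tail: an eye, hole x 9 to 19, y +-8 mm; tail end x 23, 23 mm wide from x 0; prong tips x -7. About 10 N on the tail along +x springs it off, free after 13 mm; pulled 14 to 17 mm it stays on the wheel.
- clip3: Spring clip of axle 3, flat, yellow zinc plated, 4 mm thick, 20 g; None if gone. Fitted, it lies on the worn wheel, origin (underside) on the axle's line 26 mm above the seat. +x is its tail: an eye, hole x 9 to 19, y +-8 mm; tail end x 23, 23 mm wide from x 0; prong tips x -7. About 10 N on the tail along +x springs it off, free after 13 mm; pulled 14 to 17 mm it stays on the wheel.
- new1: New wheel lying flat: black tyre, orange hub, 60 mm across, 26 mm wide, about 85 g, origin at the centre of its underside, z up. Square through-bore 15.4 mm, sides along local x and y, chamfered 1.5 mm at both ends. It fits any axle in any of the four quarter turns, within about 5 degrees.
- new2: New wheel lying flat: black tyre, orange hub, 60 mm across, 26 mm wide, about 85 g, origin at the centre of its underside, z up. Square through-bore 15.4 mm, sides along local x and y, chamfered 1.5 mm at both ends. It fits any axle in any of the four quarter turns, within about 5 degrees.
- new3: New wheel lying flat: black tyre, orange hub, 60 mm across, 26 mm wide, about 85 g, origin at the centre of its underside, z up. Square through-bore 15.4 mm, sides along local x and y, chamfered 1.5 mm at both ends. It fits any axle in any of the four quarter turns, within about 5 degrees.
- pick: Hooked pick, 70 g: yellow square handle 100 x 22 x 22 mm along local x, origin at the centre of its underside; a 5 mm steel shank runs on from the handle (x = 50) at height 11 mm to x = 93 mm, where a 3.4 mm thick hook turns straight down to 0.5 mm above the level of the handle's underside (point at x = 92 mm). It lies hook down.
- bin: Red open scrap bin, fixed, 170 mm (local x) by 220 mm (local y), 60 mm high, walls and floor 4 mm. Origin at the centre of its underside.
- pad: Green tool pad, fixed, 85 mm (local x) by 240 mm (local y), 4 mm thick, near the robot. Origin at the centre of its underside.
- mat: Blue mat, fixed, 200 mm (local x) by 220 mm (local y), 3 mm thick, on which the new wheels start. Origin at the centre of its underside.
- multimeter: Yellow multimeter 75 x 150 x 36 mm, to be left alone, origin at the centre of its underside.
- solder: White solder reel 60 mm across, 44 mm high, standing, to be left alone, origin at the centre of its underside.
- driver: Screwdriver lying on the bench, to be left alone, origin under its middle.
There are look-alikes about, which are no part of the job. What is shaped like the new2 but blue is not meant.

How it is judged:
By the outcome, as a careful person would: the job done as asked, in the order asked, and still so for the second after the job is handed in, with the robot touching nothing.
Of clip1, clip2, clip3 only 1 to 2 are there at a start; the rules pass over those that are not, and their reading is None.
At some moment in a run one of new1, new2, new3 may be knocked a few centimetres aside while the robot is not near it.
It also fails if it takes over 210 s, if anything falls off the work surface, if the arm or the gripper's body presses on something with over 40 N, if the wrist force passes 120 N, or if a joint passes its speed limit or range.

## Working session

There is one attempt and no reset: what is moved stays moved. The work goes in short steps, Python scripts to look and compute and a tool call to move; the robot and the scene stay as the last step left them, time stands still between calls to the robot, and variables do not carry over. Pictures are saved under pics/ and viewed, about 12 in all and at most 16, crops included, and the job is handed in when it is done.

Besides the shell and the picture viewer there is one more tool, called after ">>>" in YAML: its name, and indented under it one key for each argument. arm_command: Moves the arm, as the interface text tells. Its arguments: {"type":"object","properties":{"series":{"type":"array","items":{"type":"array","items":{"type":"number"}}},"force":{"type":"number"}},"required":["series"]}

```bash
ls; mkdir -p pics
python3 - <<'E'
from rig import robot
import cv2
for n in("scene","top"):
    im=robot.capture(n); cv2.imwrite(f"pics/{n}0.png",cv2.cvtColor(im,cv2.COLOR_RGB2BGR)); print(n,robot.camera_info(n))
print(robot.sense())
E
```

```text
pics
scene {'fx': 443.8029131492568, 'fy': 443.8029131492568, 'cx': 277.48833306994067, 'cy': 206.59681078893803, 'k1': -0.004089489424355858, 'position': array([ 1.33828602, -0.18690565,  1.01635773]), 'orientation': array([-2.03447235, -1.42472324,  0.58072709])}
top {'fx': 420.65517141078317, 'fy': 420.65517141078317, 'cx': 279.75631152421374, 'cy': 203.94394806475265, 'k1': -0.123534425655979, 'position': array([0.29704879, 0.03797718, 1.1780205 ]), 'orientation': array([-2.10654618,  2.09876593, -0.23813604])}
{'time': 0.1, 'joint_pos': array([ 9.18699349e-01,  1.81433024e-01,  1.60787532e+00, -2.75199452e-05,
        1.35379641e+00, -2.06299077e-01]), 'qd': array([-0.00068067, -0.00223181, -0.00297912,  0.00076686, -0.00024509,
       -0.00035687]), 'joint_efforts': array([ 1.10768837e-03, -4.34818053e+01, -3.42692935e+01,  7.03431596e-02,
        3.39850201e-02,  1.57434524e-06]), 'tool_pos': array([0.24768678, 0.51850657, 0.30193492]), 'orientation': array([-6.94330527e-01, -3.06328337e+00,  2.17690922e-03]), 'force': array([ 0.18108539,  0.66631125, -0.53389172]), 'torque': array([ 0.00448059,  0.05025716, -0.00394819]), 'grip_width': 0.0880326885659112}
```

View pics/scene0.png

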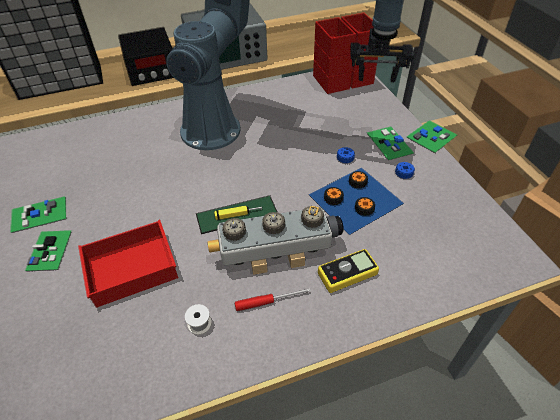

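View pics/top0.png

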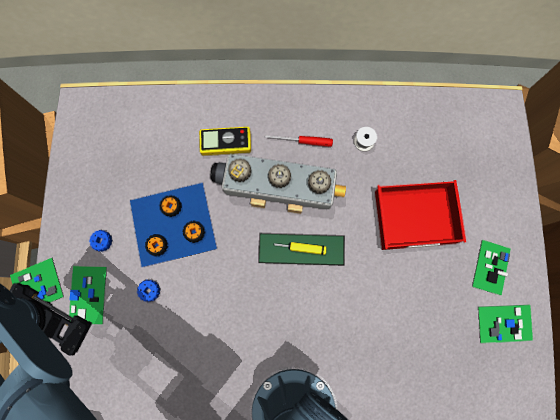

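The top view shows the crawler wheels near (240,170), (279,176) and (319,182). The new wheels are at (170,205), (156,245) and (193,231), the pick is at (305,248) and the bin at (420,215). Next I'll write the helpers and zoom in.

```bash
cat > h.py <<'E'
import numpy as np, cv2
from scipy.spatial.transform import Rotation as R
from rig import robot
def ray(n,uv):
    c=robot.camera_info(n); K=np.array([[c['fx'],0,c['cx']],[0,c['fy'],c['cy']],[0,0,1]])
    p=cv2.undistortPoints(np.array(uv,float).reshape(-1,1,2),K,np.array([c['k1'],0,0,0.]))[:,0]
    d=np.c_[p,np.ones(len(p))]@R.from_rotvec(c['orientation']).as_matrix().T
    return np.array(c['position']),d
def onz(n,uv,z):
    o,d=ray(n,uv); return o+d*((z-o[2])/d[:,2])[:,None]
def two(uvt,uvs):
    o1,d1=ray('top',[uvt]);o2,d2=ray('scene',[uvs]);A=np.stack([d1[0],-d2[0]],1)
    s=np.linalg.lstsq(A,o2-o1,rcond=None)[0];a=o1+s[0]*d1[0];b=o2+s[1]*d2[0];return (a+b)/2,np.linalg.norm(a-b)
def proj(n,P):
    c=robot.camera_info(n);K=np.array([[c['fx'],0,c['cx']],[0,c['fy'],c['cy']],[0,0,1]])
    M=R.from_rotvec(c['orientation']).as_matrix().T
    return cv2.projectPoints(np.atleast_2d(np.array(P,float)),cv2.Rodrigues(M)[0],-M@c['position'],K,np.array([c['k1'],0,0,0.]))[0][:,0]
def blobs(im,lo,hi,amin=20,box=None):
    h=cv2.cvtColor(im,cv2.COLOR_RGB2HSV);m=cv2.inRange(h,lo,hi)
    if box: k=np.zeros_like(m);k[box[1]:box[3],box[0]:box[2]]=1;m*=k
    cs=[c for c in cv2.findContours(m,cv2.RETR_EXTERNAL,cv2.CHAIN_APPROX_NONE)[0] if cv2.contourArea(c)>=amin]
    return sorted(cs,key=cv2.contourArea,reverse=True)
def Tool(yaw): # tool down, tool y (jaw) direction at world angle yaw
    y=np.array([np.cos(yaw),np.sin(yaw),0]);z=np.array([0,0,-1.]);return np.stack([np.cross(y,z),y,z],1)
def go(pos,yaw,cur=None):
    "delta in tool axes (cm) and yaw about tool z from the current pose; pos is TCP"
    s=robot.sense();Rc=R.from_rotvec(s['orientation']).as_matrix();best=None
    for k in(0,np.pi):
        rv=R.from_matrix(Rc.T@Tool(yaw+k)).as_rotvec()
        if best is None or np.linalg.norm(rv)<np.linalg.norm(best):best=rv
    d=Rc.T@(np.array(pos)-s['tool_pos'])*100
    print('turn',best.round(3),'shift',d.round(2),'t',round(s['time'],2));return best,d
def jyaw():
    y=R.from_rotvec(robot.sense()['orientation']).as_matrix()[:,1];return np.arctan2(y[1],y[0])
def crop(im,x0,y0,x1,y1,s,name=None):
    o=cv2.resize(im[y0:y1,x0:x1],None,fx=s,fy=s,interpolation=cv2.INTER_CUBIC)
    if name: cv2.imwrite(f'pics/{name}.png',o[:,:,::-1])
    return o
E
python3 - <<'E'
from h import *
t=cv2.imread('pics/top0.png')[:,:,::-1];s=cv2.imread('pics/scene0.png')[:,:,::-1]
a=crop(t,210,150,350,205,5.7);b=crop(s,210,195,350,245,5.7)
cv2.imwrite('pics/z0.png',np.vstack([a,b])[:,:,::-1]); print(a.shape,b.shape)
def show(n,nm,im,lo,hi,z,box,amin=20):
    for c in blobs(im,lo,hi,amin,box):
        r=cv2.minAreaRect(c);m=cv2.moments(c);ctr=(m['m10']/m['m00'],m['m01']/m['m00'])
        P=onz(n,[ctr],z)[0];q=onz(n,cv2.boxPoints(r),z)
        e=[q[1]-q[0],q[2]-q[1]];L=max(e,key=np.linalg.norm)
        print(nm,n,np.round(ctr,1),P.round(4),'size',[round(np.linalg.norm(v)*1e3) for v in e],'yaw',round(np.degrees(np.arctan2(L[1],L[0])),1))
show('top','orange',t,(5,120,90),(18,255,255),.029,(100,170,230,270))
show('scene','orange',s,(5,120,90),(18,255,255),.029,(310,160,400,230))
show('top','handle',t,(22,120,90),(35,255,255),.026,(260,230,350,265))
show('scene','handle',s,(22,120,90),(35,255,255),.026,(195,195,280,230))
show('top','pad',t,(60,80,20),(90,255,110),.004,(250,225,350,270),500)
show('top','bin',t,(0,150,60),(5,255,255),.06,(365,170,470,260),500)
show('top','mat',t,(100,100,50),(120,255,255),.003,(120,175,225,275),1000)
show('top','plug',t,(15,120,90),(25,255,255),.06,(330,175,355,200))
for p in[(240,170),(279,175.5),(319,181.5)]:print(onz('top',[p],.14)[0].round(3))
E
```

```text
(314, 798, 3) (285, 798, 3)
orange top [192.5 230.6] [0.4832 0.2798 0.029 ] size [42, 42] yaw -89.6
orange top [154.8 244.3] [0.4437 0.384  0.029 ] size [43, 42] yaw -89.4
orange top [168.9 204.7] [0.5567 0.3508 0.029 ] size [43, 43] yaw -176.6
orange scene [365.1 203.1] [0.5544 0.3502 0.029 ] size [43, 42] yaw 69.3
orange scene [333.6 192.6] [0.4803 0.2797 0.029 ] size [41, 39] yaw 69.3
orange scene [358.2 176.4] [0.4419 0.3836 0.029 ] size [42, 42] yaw -27.1
handle top [305.6 247.7] [ 0.4375 -0.0338  0.026 ] size [24, 87] yaw -97.0
handle scene [232.4 211.7] [ 0.4438 -0.0362  0.026 ] size [87, 37] yaw 83.1
pad top [300.8 248.7] [ 0.4374 -0.0215  0.004 ] size [81, 237] yaw -91.6
bin top [420.5 214.2] [ 0.5254 -0.3497  0.06  ] size [249, 183] yaw -84.3
mat top [172.3 224.6] [0.5042 0.3447 0.003 ] size [230, 200] yaw -76.2
plug top [339.3 193.6] [ 0.5828 -0.1258  0.06  ] size [12, 28] yaw -99.5
plug top [340.1 187. ] [ 0.6014 -0.1286  0.06  ] size [14, 30] yaw -99.5
[0.624 0.141 0.14 ]
[0.61 0.04 0.14]
[ 0.594 -0.063  0.14 ]
```

View pics/z0.png

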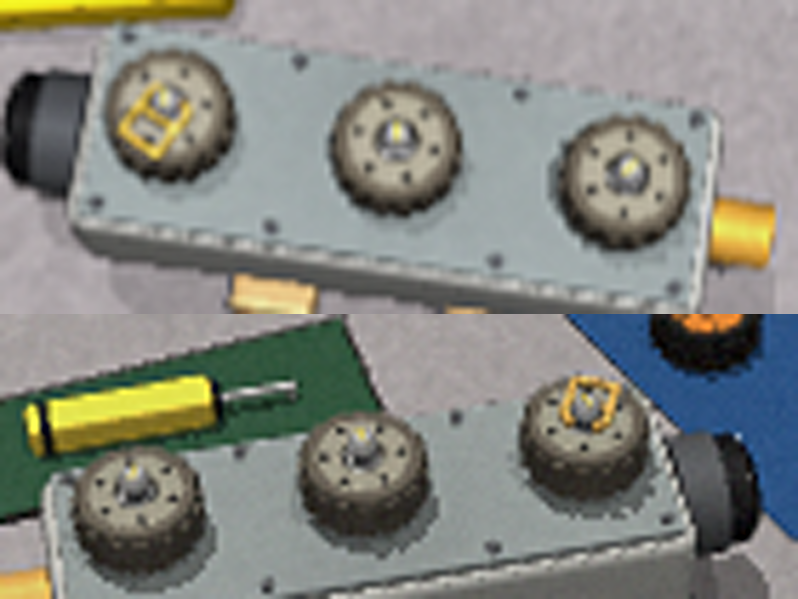

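Only axle 3 (camera end) carries a clip. Its tail points towards -x, +y. Axles 1 and 2 have none. Next I'll triangulate the heads, the clip and the hook.

Run:
```python
from h import *
t=cv2.imread('pics/top0.png')[:,:,::-1];s=cv2.imread('pics/scene0.png')[:,:,::-1]
H={1:((320.2,179.8),(233.5,224.1)),2:((279.6,173.7),(273.7,216.2)),3:((239.1,167.0),(313.2,209.2))}
for k,(a,b) in H.items():
    P,e=two(a,b);print('head',k,P.round(4),round(e,4),onz('top',[a],.153)[0].round(4),onz('scene',[b],.153)[0].round(4))
print('hook',two((274.8,244.2),(261.8,207.5)))
for n,im,box in(('top',t,(225,155,255,185)),('scene',s,(300,200,325,222))):
    h=cv2.cvtColor(im,cv2.COLOR_RGB2HSV);m=cv2.inRange(h,(15,110,110),(32,255,255));k=np.zeros_like(m);k[box[1]:box[3],box[0]:box[2]]=1
    ys,xs=np.nonzero(m*k);r=cv2.minAreaRect(np.c_[xs,ys].astype(np.float32));q=onz(n,cv2.boxPoints(r),.144)
    print(n,len(xs),cv2.boxPoints(r).round(1).tolist(),q.mean(0).round(4),q[:,:2].round(4).tolist())
    for i in range(2):
        v=q[i+1]-q[i];print(round(np.linalg.norm(v)*1e3,1),round(np.degrees(np.arctan2(v[1],v[0])),1))
# wheel tops in top view: tyre grey-brown ellipse
for i,(n,im) in enumerate((('top',t),('scene',s))):
  for k in H:
    print(n,k,proj(n,[[*two(*H[k])[0][:2],.14]]).round(1))
def yl(n,im,z,box):
    h=cv2.cvtColor(im,cv2.COLOR_RGB2HSV);m=cv2.inRange(h,(22,110,80),(35,255,255));k=np.zeros_like(m);k[box[1]:box[3],box[0]:box[2]]=1
    ys,xs=np.nonzero(m*k);r=cv2.minAreaRect(np.c_[xs,ys].astype(np.float32));print('handle',n,onz(n,cv2.boxPoints(r),z)[:,:2].round(4).tolist())
yl('top',t,.026,(260,230,350,265));yl('scene',s,.026,(195,195,280,230))
```

```text
head 1 [ 0.5964 -0.0644  0.1482] 0.0015 [ 0.5948 -0.0646  0.153 ] [ 0.6006 -0.0643  0.153 ]
head 2 [0.6109 0.0397 0.1527] 0.0026 [0.6105 0.0385 0.153 ] [0.6114 0.0409 0.153 ]
head 3 [0.6274 0.1432 0.1564] 0.003 [0.6281 0.1421 0.153 ] [0.6247 0.1461 0.153 ]
hook (array([0.44874597, 0.05291685, 0.01535466]), np.float64(0.0037126589519769705))
top 53 [[229.8000030517578, 172.8000030517578], [235.8000030517578, 163.8000030517578], [243.39999389648438, 168.89999389648438], [237.39999389648438, 177.89999389648438]] [0.6205 0.1492 0.144 ] [[0.6152, 0.1666], [0.6395, 0.1518], [0.6258, 0.1318], [0.6016, 0.1466]]
28.5 -31.2
24.3 -124.3
scene 38 [[307.6000061035156, 212.60000610351562], [309.5, 204.89999389648438], [318.20001220703125, 207.10000610351562], [316.29998779296875, 214.8000030517578]] [0.6191 0.148  0.144 ] [[0.6234, 0.131], [0.5994, 0.1464], [0.6149, 0.165], [0.6385, 0.1494]]
28.5 147.4
24.2 50.3
top 1 [[319.6 180.6]]
top 2 [[279.1 175. ]]
top 3 [[239.1 168.8]]
scene 1 [[233.5 226.2]]
scene 2 [[273.3 219.5]]
scene 3 [[312.4 213.5]]
handle top [[0.4306, 0.0113], [0.4548, 0.0082], [0.4427, -0.0897], [0.4186, -0.0863]]
handle scene [[0.416, -0.0877], [0.4435, 0.0866], [0.503, 0.0732], [0.4756, -0.0958]]
```

```bash
cat >> h.py <<'E'
def plan(wps,jaw,turnfirst=False,vmax=4.8,wmax=.145,grasp=True):
    "wps: (x,y,z,yaw_deg[,vmax]) of the grasp point; prints rows straight from point to point"
    s=robot.sense();p=np.array(s['tool_pos'])-[0,0,.045*grasp];psi=jyaw();n=0
    for w in wps:
        t=np.array(w[:3]);dy=(np.radians(w[3])-psi+np.pi/2)%np.pi-np.pi/2 if len(w)<6 else np.radians(w[5])
        v=w[4] if len(w)>4 and w[4] else vmax;d=(t-p)*100
        k=int(max(1,np.ceil(np.linalg.norm(d)/v),np.ceil(abs(dy)/wmax)))
        out=[]
        for i in range(k):
            a=Tool(psi+dy*i/k).T@(d/k);out.append([0,0,round(-dy/k,3),*a.round(2).tolist(),jaw])
        n+=k;print(k,'rows:',str(out[0])+' x%d'%k if abs(dy)<1e-2 else out)
        p=t;psi+=dy
    print('t',round(s['time'],2),'yaw',round(np.degrees(jyaw()),2),'q6',round(s['joint_pos'][5],2),'F',s['force'].round(1),'w',s['grip_width'].round(4))
E
python3 - <<'E'
from h import *
plan([(.437,-.039,.12,-7.4)],0.5)
E
```

```text
13 rows: [[0, 0, np.float64(0.096), -3.16, -3.24, 1.05, 0.5], [0, 0, np.float64(0.096), -3.46, -2.92, 1.05, 0.5], [0, 0, np.float64(0.096), -3.73, -2.57, 1.05, 0.5], [0, 0, np.float64(0.096), -3.96, -2.2, 1.05, 0.5], [0, 0, np.float64(0.096), -4.15, -1.81, 1.05, 0.5], [0, 0, np.float64(0.096), -4.31, -1.4, 1.05, 0.5], [0, 0, np.float64(0.096), -4.42, -0.98, 1.05, 0.5], [0, 0, np.float64(0.096), -4.5, -0.55, 1.05, 0.5], [0, 0, np.float64(0.096), -4.53, -0.12, 1.05, 0.5], [0, 0, np.float64(0.096), -4.52, 0.32, 1.05, 0.5], [0, 0, np.float64(0.096), -4.47, 0.75, 1.05, 0.5], [0, 0, np.float64(0.096), -4.37, 1.18, 1.05, 0.5], [0, 0, np.float64(0.096), -4.24, 1.6, 1.05, 0.5]]Traceback (most recent call last):
  File "<stdin>", line 2, in <module>
  File "h.py", line 51, in plan
    print('t',round(s['time'],2),'yaw',round(np.degrees(jyaw()),2),'q6',round(s['joint_pos'][5],2),'F',s['force'].round(1),'w',s['grip_width'].round(4))
                                                                                                                               ^^^^^^^^^^^^^^^^^^^^^
AttributeError: 'float' object has no attribute 'round'
```

>>> arm_command:
  series:
    - [0, 0, 0.096, -3.16, -3.24, 1.05, 0.5]
    - [0, 0, 0.096, -3.46, -2.92, 1.05, 0.5]
    - [0, 0, 0.096, -3.73, -2.57, 1.05, 0.5]
    - [0, 0, 0.096, -3.96, -2.2, 1.05, 0.5]
    - [0, 0, 0.096, -4.15, -1.81, 1.05, 0.5]
    - [0, 0, 0.096, -4.31, -1.4, 1.05, 0.5]
    - [0, 0, 0.096, -4.42, -0.98, 1.05, 0.5]
    - [0, 0, 0.096, -4.5, -0.55, 1.05, 0.5]

```text
time: 0.9
tool_pos: [0.3652, 0.1743, 0.2183]
orientation: [1.796, 2.577, 0.0]
force: [1.4, 0.2, 0.4]
grip_width: 0.0438
```

>>> arm_command:
  series:
    - [0, 0, 0.096, -4.53, -0.12, 1.05, 0.5]
    - [0, 0, 0.096, -4.52, 0.32, 1.05, 0.5]
    - [0, 0, 0.096, -4.47, 0.75, 1.05, 0.5]
    - [0, 0, 0.096, -4.37, 1.18, 1.05, 0.5]
    - [0, 0, 0.096, -4.24, 1.6, 1.05, 0.5]
    - [0, 0, 0, 0, 0, 0, 0.5]

```text
time: 1.5
tool_pos: [0.44, -0.0425, 0.1654]
orientation: [2.361, 2.071, -0.001]
force: [0.6, 0.4, 0.4]
grip_width: 0.0442
```

```bash
sed -i "s/s\['grip_width'\].round(4)/round(float(s['grip_width']),4),'p',(s['tool_pos']-[0,0,.045]).round(4)/; s/round(-dy\/k,3)/round(float(-dy\/k),3)/" h.py
python3 - <<'E'
from h import *
plan([(.437,-.039,.06,-7.4),(.437,-.039,.0265,-7.4,2)],0.5)
E
```

```text
2 rows: [0, 0, -0.001, 0.15, -0.17, 3.02, 0.5] x2
2 rows: [0, 0, -0.0, 0.0, 0.0, 1.68, 0.5] x2
t 1.5 yaw -7.5 q6 -0.23 F [0.6 0.4 0.4] w 0.0442 p [ 0.44   -0.0425  0.1204]
```

>>> arm_command:
  series:
    - [0, 0, 0, 0.15, -0.17, 3.0, 0.5]
    - [0, 0, 0, 0.15, -0.17, 3.0, 0.5]
    - [0, 0, 0, 0, 0, 1.7, 0.5]
    - [0, 0, 0, 0, 0, 1.7, 0.5]
    - [0, 0, 0, 0, 0, 0, 0.1]
    - [0, 0, 0, 0, 0, 0, 0.1]
    - [0, 0, 0, 0, 0, 0, 0.1]
  force: 50

```text
time: 2.2
tool_pos: [0.4366, -0.0346, 0.0731]
orientation: [2.352, 2.081, 0.001]
force: [0.3, -0.7, 0.3]
grip_width: 0.022
```

Run:
```python
from h import *
u=np.radians(148);e=np.array([np.cos(u),np.sin(u)])
# grasp point such that hook (x=92 from handle origin) sits at clip x=10
A=np.array([.627,.1436]);g=A+e*(.014+.092)
print(g); plan([(.437,-.039,.21,-7.4),(g[0],g[1],.21,-122,4.5,-114.6)],0.1)
```

```text
[0.5371069  0.19977144]
4 rows: [0, 0, 0.002, -0.11, 0.02, -4.55, 0.1] x4
14 rows: [[0, 0, 0.143, 1.78, 0.49, 0.0, 0.1], [0, 0, 0.143, 1.83, 0.23, 0.0, 0.1], [0, 0, 0.143, 1.85, -0.03, 0.0, 0.1], [0, 0, 0.143, 1.83, -0.3, 0.0, 0.1], [0, 0, 0.143, 1.76, -0.55, 0.0, 0.1], [0, 0, 0.143, 1.67, -0.8, 0.0, 0.1], [0, 0, 0.143, 1.54, -1.03, 0.0, 0.1], [0, 0, 0.143, 1.38, -1.24, 0.0, 0.1], [0, 0, 0.143, 1.19, -1.42, 0.0, 0.1], [0, 0, 0.143, 0.97, -1.57, 0.0, 0.1], [0, 0, 0.143, 0.74, -1.7, 0.0, 0.1], [0, 0, 0.143, 0.49, -1.78, 0.0, 0.1], [0, 0, 0.143, 0.23, -1.84, 0.0, 0.1], [0, 0, 0.143, -0.03, -1.85, 0.0, 0.1]]
t 2.2 yaw -7.01 q6 -0.23 F [ 0.3 -0.7  0.3] w 0.022 p [ 0.4366 -0.0346  0.0281]
```

>>> arm_command:
  series:
    - [0, 0, 0, 0, 0, -4.5, 0.1]
    - [0, 0, 0, 0, 0, -4.5, 0.1]
    - [0, 0, 0, 0, 0, -4.5, 0.1]
    - [0, 0, 0, 0, 0, -4.5, 0.1]
    - [0, 0, 0.143, 1.78, 0.49, 0.0, 0.1]
    - [0, 0, 0.143, 1.83, 0.23, 0.0, 0.1]
    - [0, 0, 0.143, 1.85, -0.03, 0.0, 0.1]
    - [0, 0, 0.143, 1.83, -0.3, 0.0, 0.1]

```text
time: 3.0
tool_pos: [0.4645, 0.0344, 0.2536]
orientation: [2.848, 1.323, 0.003]
force: [0.4, -0.5, -0.3]
grip_width: 0.0216
```

>>> arm_command:
  series:
    - [0, 0, 0.143, 1.76, -0.55, 0.0, 0.1]
    - [0, 0, 0.143, 1.67, -0.8, 0.0, 0.1]
    - [0, 0, 0.143, 1.54, -1.03, 0.0, 0.1]
    - [0, 0, 0.143, 1.38, -1.24, 0.0, 0.1]
    - [0, 0, 0.143, 1.19, -1.42, 0.0, 0.1]
    - [0, 0, 0.143, 0.97, -1.57, 0.0, 0.1]
    - [0, 0, 0.143, 0.74, -1.7, 0.0, 0.1]
    - [0, 0, 0.143, 0.49, -1.78, 0.0, 0.1]

```text
time: 3.8
tool_pos: [0.5211, 0.1713, 0.2534]
orientation: [-3.112, 0.429, -0.002]
force: [-0.3, 0.1, -0.9]
grip_width: 0.0217
```

>>> arm_command:
  series:
    - [0, 0, 0.143, 0.23, -1.84, 0.0, 0.1]
    - [0, 0, 0.143, -0.03, -1.85, 0.0, 0.1]
    - [0, 0, 0, 0, 0, 0, 0.1]

```text
time: 4.1
tool_pos: [0.5354, 0.2062, 0.2533]
orientation: [-3.021, 0.859, -0.002]
force: [-0.3, -0.5, -1.6]
grip_width: 0.0217
```

Run:
```python
from h import *
u=np.radians(148);e=np.array([np.cos(u),np.sin(u)]);g=np.array([.627,.1436])+e*(.014+.088)
plan([(*g,.18,-122)],0.1)
t=robot.capture('top');s=robot.capture('scene')
s0=robot.sense();T=R.from_rotvec(s0['orientation']).as_matrix();h=s0['tool_pos']+T@[0.088*1,0,.045+.0215]
print('hook pred?',h,s0['tool_pos'],T[:,0])
a=crop(t,205,140,285,197,7);b=crop(s,275,165,355,222,7)
cv2.imwrite('pics/z1.png',np.hstack([a,b])[:,:,::-1][:, :]) if 0 else cv2.imwrite('pics/z1.png',cv2.resize(np.hstack([a,b]),None,fx=.714,fy=.714)[:,:,::-1])
```

```text
1 rows: [0, 0, 0.005, 0.88, 0.46, 2.83, 0.1] x1
t 4.1 yaw -121.74 q6 2.29 F [-0.3 -0.5 -1.6] w 0.0217 p [0.5354 0.2062 0.2083]
hook pred? [0.60986176 0.15865178 0.18628342] [0.534792   0.20462653 0.25274472] [ 8.52783818e-01 -5.22263886e-01  4.39690373e-04]
```

View pics/z1.png

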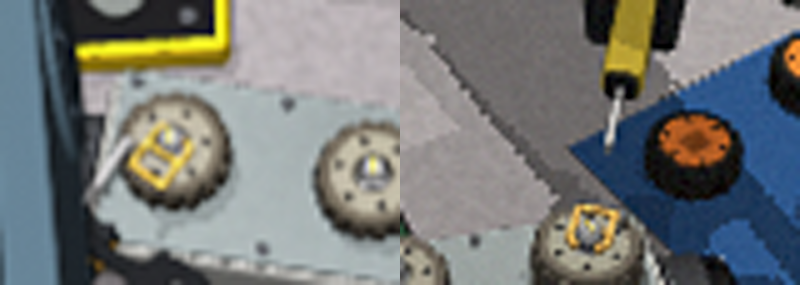

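The pick's shank end is at top (231,167.7) and scene (316,195). The clip eye is visible, with the tail pointing down-left in the top view.

Run:
```python
from h import *
s0=robot.sense();T=R.from_rotvec(s0['orientation']).as_matrix()
print(two((231,167.7),(316,195)), 'pred shank end',s0['tool_pos']+T@[.0886,0,.045+.013])
for z in(.184,.195):print(z,onz('top',[(231,167.7)],z)[0],onz('scene',[(316,195)],z)[0])
```

```text
(array([0.61356316, 0.15750952, 0.19174809]), np.float64(0.0010906352964602016)) pred shank end [0.61037026 0.15834041 0.19478368]
0.184 [0.61621232 0.15898518 0.184     ] [0.6067171  0.16017712 0.184     ]
0.195 [0.6126804  0.15764608 0.195     ] [0.61638513 0.15559026 0.195     ]
```

Run:
```python
from h import *
plan([(.5383,.1976,.173,-122),(.5383,.1976,.1653,-122,.4)],0.1)
```

```text
1 rows: [0, 0, 0.009, 0.67, 0.42, 3.47, 0.1] x1
2 rows: [0, 0, -0.0, 0.0, 0.0, 0.38, 0.1] x2
t 4.2 yaw -121.48 q6 2.28 F [-0.2  0.1 -2. ] w 0.0214 p [0.5348 0.2046 0.2077]
```

>>> arm_command:
  series:
    - [0, 0, 0.005, 0.3, 0.2, 1.7, 0.1]
    - [0, 0, 0.004, 0.3, 0.2, 1.7, 0.1]
    - [0, 0, 0, 0.05, 0, 0, 0.1]
    - [0, 0, 0, 0, 0, 0.4, 0.1]
    - [0, 0, 0, 0, 0, 0.4, 0.1]
    - [0, 0, 0, 0, 0, 0, 0.1]
  force: 60

```text
time: 4.8
tool_pos: [0.5384, 0.1977, 0.2104]
orientation: [-3.018, 0.872, -0.0]
force: [0.2, -0.3, -0.9]
grip_width: 0.0215
```

Run:
```python
from h import *
plan([(.5383,.1976,.165,-122)],0.1)
t=robot.capture('top');s=robot.capture('scene')
a=crop(t,215,145,271,193,7);b=crop(s,285,180,341,228,7)
cv2.imwrite('pics/z2.png',np.hstack([a,b])[:,:,::-1])
```

```text
1 rows: [0, 0, -0.004, -0.01, 0.01, 0.04, 0.1] x1
t 4.8 yaw -122.24 q6 2.28 F [ 0.2 -0.3 -0.9] w 0.0215 p [0.5384 0.1977 0.1654]
```

View pics/z2.png

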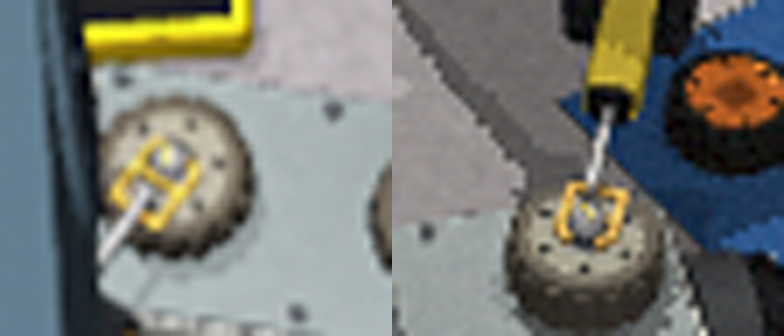

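The hook tip is inside the eye (about top px (236,172)) and there is no contact force. I'll pull along the tail and watch the force.

>>> arm_command:
  series:
    - [0, 0, 0, -0.2, 0, 0.05, 0.1]
    - [0, 0, 0, -0.2, 0, 0, 0.1]
    - [0, 0, 0, 0, 0, 0, 0.1]

```text
time: 5.2
tool_pos: [0.5356, 0.1998, 0.2102]
orientation: [-3.018, 0.873, -0.003]
force: [2.5, -1.7, -2.1]
grip_width: 0.0214
```

>>> arm_command:
  series:
    - [0, 0, 0, -0.2, 0, 0, 0.1]
    - [0, 0, 0, 0, 0, 0, 0.1]

```text
time: 5.4
tool_pos: [0.5344, 0.2006, 0.2104]
orientation: [-3.018, 0.873, -0.005]
force: [4.3, -2.0, -2.0]
grip_width: 0.0214
```

>>> arm_command:
  series:
    - [0, 0, 0, -0.3, 0, 0, 0.1]
    - [0, 0, 0, -0.3, 0, 0, 0.1]
    - [0, 0, 0, 0, 0, 0, 0.1]

```text
time: 5.7
tool_pos: [0.5276, 0.2045, 0.2095]
orientation: [3.018, -0.873, -0.002]
force: [0.1, -0.7, -0.1]
grip_width: 0.0216
```

Run:
```python
from h import *
t=robot.capture('top');s=robot.capture('scene')
a=crop(t,215,145,271,193,7);b=crop(s,285,180,341,228,7)
cv2.imwrite('pics/z3.png',np.hstack([a,b])[:,:,::-1])
```

```text
(no output)
```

View pics/z3.png

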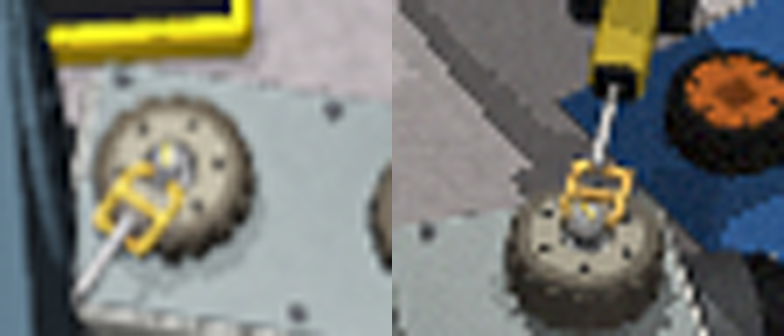

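The clip has moved about 9.5 mm and is still hooked. It needs about 5.5 mm more.

>>> arm_command:
  series:
    - [0, 0, 0, -0.2, 0, 0, 0.1]
    - [0, 0, 0, -0.2, 0, 0, 0.1]
    - [0, 0, 0, -0.15, 0, 0, 0.1]
    - [0, 0, 0, 0, 0, 0, 0.1]

```text
time: 6.2
tool_pos: [0.5234, 0.2072, 0.2097]
orientation: [3.018, -0.873, -0.0]
force: [-0.3, 0.5, -1.4]
grip_width: 0.0216
```

Run:
```python
from h import *
plan([(.5,.2,.165,-122)],0.1)
t=robot.capture('top');s=robot.capture('scene')
for n,im,box in(('top',t,(220,160,255,190)),('scene',s,(300,195,325,222))):
    h=cv2.cvtColor(im,cv2.COLOR_RGB2HSV);m=cv2.inRange(h,(15,110,110),(26,255,255));k=np.zeros_like(m);k[box[1]:box[3],box[0]:box[2]]=1
    ys,xs=np.nonzero(m*k);r=cv2.minAreaRect(np.c_[xs,ys].astype(np.float32));q=onz(n,cv2.boxPoints(r),.144)
    print(n,len(xs),q.mean(0).round(4),[round(np.linalg.norm(q[i+1]-q[i])*1e3,1) for i in(0,1)])
    c=(q.mean(0)[:2]-[.627,.1436]);u=np.radians(148);print('clip travel',c@[np.cos(u),np.sin(u)]-.008,c@[-np.sin(u),np.cos(u)])
a=crop(t,215,145,271,193,7);b=crop(s,285,180,341,228,7)
cv2.imwrite('pics/z4.png',np.hstack([a,b])[:,:,::-1])
```

```text
1 rows: [0, 0, -0.004, -1.59, 1.86, -0.03, 0.1] x1
t 6.2 yaw -122.26 q6 2.3 F [-0.3  0.5 -1.4] w 0.0216 p [0.5234 0.2072 0.1647]
top 60 [0.6074 0.1563 0.144 ] [np.float64(28.2), np.float64(25.5)]
clip travel 0.015310611611282401 -0.0003807847541939351
scene 45 [0.6065 0.1557 0.144 ] [np.float64(30.7), np.float64(25.1)]
clip travel 0.015857475541212623 0.0005852006878433704
```

View pics/z4.png

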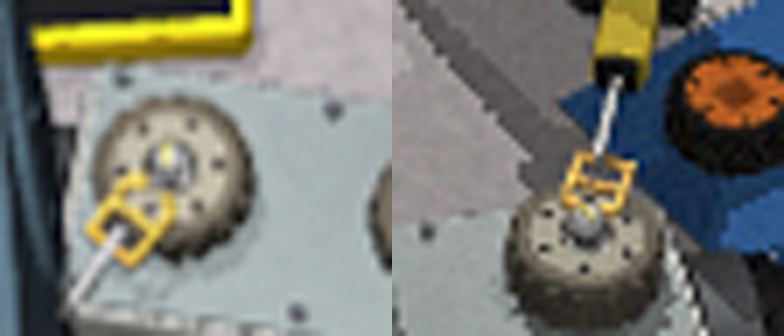

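The clip is free, with 15.5 mm of travel, and still lies on the wheel. I'll unhook and return the pick.

>>> arm_command:
  series:
    - [0, 0, 0, 0.25, 0, 0, 0.1]
    - [0, 0, 0, 0, 0, -0.1, 0.1]
    - [0, 0, 0, 0, 0, -0.6, 0.1]
    - [0, 0, 0, 0, 0, -3, 0.1]
    - [0, 0, 0, 0, 0, -1.5, 0.1]
    - [0, 0, 0, 0, 0, 0, 0.1]

```text
time: 6.9
tool_pos: [0.5274, 0.206, 0.265]
orientation: [-3.015, 0.872, -0.009]
force: [0.2, -0.3, -0.2]
grip_width: 0.0216
```

Run:
```python
from h import *
plan([(.437,-.036,.21,-7.2,4.5,115),(.437,-.036,.0286,-7.2)],0.1)
```

```text
14 rows: [[0, 0, -0.143, 0.38, 1.81, 0.07, 0.1], [0, 0, -0.143, 0.11, 1.84, 0.07, 0.1], [0, 0, -0.143, -0.15, 1.84, 0.07, 0.1], [0, 0, -0.143, -0.41, 1.8, 0.07, 0.1], [0, 0, -0.143, -0.66, 1.72, 0.07, 0.1], [0, 0, -0.143, -0.9, 1.61, 0.07, 0.1], [0, 0, -0.143, -1.12, 1.46, 0.07, 0.1], [0, 0, -0.143, -1.32, 1.29, 0.07, 0.1], [0, 0, -0.143, -1.49, 1.09, 0.07, 0.1], [0, 0, -0.143, -1.63, 0.86, 0.07, 0.1], [0, 0, -0.143, -1.74, 0.62, 0.07, 0.1], [0, 0, -0.143, -1.81, 0.37, 0.07, 0.1], [0, 0, -0.143, -1.84, 0.1, 0.07, 0.1], [0, 0, -0.143, -1.84, -0.16, 0.07, 0.1]]
4 rows: [0, 0, -0.0, 0.0, 0.0, 4.54, 0.1] x4
t 6.9 yaw -122.26 q6 2.3 F [ 0.2 -0.3 -0.2] w 0.0216 p [0.5274 0.206  0.22  ]
```

>>> arm_command:
  series:
    - [0, 0, -0.143, 0.38, 1.81, 0.07, 0.1]
    - [0, 0, -0.143, 0.11, 1.84, 0.07, 0.1]
    - [0, 0, -0.143, -0.15, 1.84, 0.07, 0.1]
    - [0, 0, -0.143, -0.41, 1.8, 0.07, 0.1]
    - [0, 0, -0.143, -0.66, 1.72, 0.07, 0.1]
    - [0, 0, -0.143, -0.9, 1.61, 0.07, 0.1]
    - [0, 0, -0.143, -1.12, 1.46, 0.07, 0.1]
    - [0, 0, -0.143, -1.32, 1.29, 0.07, 0.1]

```text
time: 7.7
tool_pos: [0.4733, 0.0669, 0.2552]
orientation: [-3.007, -0.908, 0.001]
force: [0.6, -0.3, -0.8]
grip_width: 0.0212
```

>>> arm_command:
  series:
    - [0, 0, -0.143, -1.49, 1.09, 0.07, 0.1]
    - [0, 0, -0.143, -1.63, 0.86, 0.07, 0.1]
    - [0, 0, -0.143, -1.74, 0.62, 0.07, 0.1]
    - [0, 0, -0.143, -1.81, 0.37, 0.07, 0.1]
    - [0, 0, -0.143, -1.84, 0.1, 0.07, 0.1]
    - [0, 0, -0.143, -1.84, -0.16, 0.07, 0.1]
    - [0, 0, 0, 0, 0, 0, 0.1]

```text
time: 8.4
tool_pos: [0.4341, -0.0372, 0.2511]
orientation: [-2.362, -2.07, 0.001]
force: [-0.4, -0.1, -0.5]
grip_width: 0.0214
```

Run:
```python
from h import *
plan([(.437,-.036,.05,-7.2),(.437,-.036,.0288,-7.2,1.1)],0.1)
```

```text
4 rows: [0, 0, -0.001, 0.04, 0.07, 3.9, 0.1] x4
2 rows: [0, 0, -0.0, 0.0, 0.0, 1.06, 0.1] x2
t 8.4 yaw -7.54 q6 -0.23 F [-0.4 -0.1 -0.5] w 0.0214 p [ 0.4341 -0.0372  0.2061]
```

>>> arm_command:
  series:
    - [0, 0, 0, 0.1, 0.1, 3.9, 0.1]
    - [0, 0, 0, 0.06, 0.1, 3.9, 0.1]
    - [0, 0, 0, 0, 0.08, 3.9, 0.1]
    - [0, 0, 0, 0, 0, 3.9, 0.1]
    - [0, 0, 0, 0, 0, 1.06, 0.1]
    - [0, 0, 0, 0, 0, 1.06, 0.1]
    - [0, 0, 0, 0, 0, 0, 0.1]

```text
time: 9.1
tool_pos: [0.4383, -0.0347, 0.0747]
orientation: [2.364, 2.069, 0.0]
force: [-0.6, -0.0, 0.2]
grip_width: 0.0212
```

>>> arm_command:
  series:
    - [0, 0, 0, 0, 0, 0, 0.5]
    - [0, 0, 0, 0, 0, 0, 0.5]
    - [0, 0, 0, 0, 0, 0, 0.5]
    - [0, 0, 0, 0, 0, -4, 0.5]
    - [0, 0, 0, 0, 0, -4.5, 1]
    - [0, 0, 0, 0, 0, -4.5, 1]
    - [0, 0, 0, 0, 0, -4.5, 1]
    - [0, 0, 0, 0, 0, 0, 1]

```text
time: 9.9
tool_pos: [0.4412, -0.0359, 0.2568]
orientation: [2.354, 2.062, 0.01]
force: [0.1, -0.7, -0.1]
grip_width: 0.0739
```

Run:
```python
from h import *
plan([(.627,.1435,.2,58),(.627,.1435,.134,58,2.2)],1)
```

```text
8 rows: [[0, 0, -0.143, 2.53, 2.01, 0.15, 1], [0, 0, -0.143, 2.22, 2.35, 0.15, 1], [0, 0, -0.143, 1.86, 2.64, 0.15, 1], [0, 0, -0.143, 1.46, 2.88, 0.15, 1], [0, 0, -0.143, 1.04, 3.06, 0.15, 1], [0, 0, -0.143, 0.59, 3.17, 0.15, 1], [0, 0, -0.143, 0.13, 3.23, 0.15, 1], [0, 0, -0.143, -0.33, 3.21, 0.15, 1]]
3 rows: [0, 0, -0.0, 0.0, 0.0, 2.2, 1] x3
t 9.9 yaw -7.56 q6 -0.22 F [ 0.1 -0.7 -0.1] w 0.0739 p [ 0.4412 -0.0359  0.2118]
```

>>> arm_command:
  series:
    - [0, 0, -0.143, 2.53, 2.01, 0.15, 1]
    - [0, 0, -0.143, 2.22, 2.35, 0.15, 1]
    - [0, 0, -0.143, 1.86, 2.64, 0.15, 1]
    - [0, 0, -0.143, 1.46, 2.88, 0.15, 1]
    - [0, 0, -0.143, 1.04, 3.06, 0.15, 1]
    - [0, 0, -0.143, 0.59, 3.17, 0.15, 1]
    - [0, 0, -0.143, 0.13, 3.23, 0.15, 1]
    - [0, 0, -0.143, -0.33, 3.21, 0.15, 1]

```text
time: 10.7
tool_pos: [0.6244, 0.1455, 0.2369]
orientation: [-0.857, -3.022, 0.0]
force: [0.2, 0.8, -0.0]
grip_width: 0.0882
```

>>> arm_command:
  series:
    - [0, 0, 0, 0, 0, 0, 1]

```text
time: 10.8
tool_pos: [0.6251, 0.1467, 0.2366]
orientation: [-0.859, -3.022, -0.001]
force: [-0.2, 0.8, -0.2]
grip_width: 0.0881
```

Run:
```python
from h import *
plan([(.627,.1435,.165,58,2),(.627,.1435,.134,58,1.6)],1)
```

```text
2 rows: [0, 0, 0.002, -0.16, -0.09, 1.33, 1] x2
2 rows: [0, 0, -0.0, 0.0, 0.0, 1.55, 1] x2
t 10.8 yaw 58.26 q6 -0.97 F [-0.2  0.8 -0.2] w 0.0881 p [0.6251 0.1467 0.1916]
```

>>> arm_command:
  series:
    - [0, 0, 0, -0.16, -0.09, 1.3, 1]
    - [0, 0, 0, -0.16, -0.09, 1.3, 1]
    - [0, 0, 0, 0, 0, 1.55, 1]
    - [0, 0, 0, 0, 0, 1.55, 1]
    - [0, 0, 0, 0, 0, 0, 1]
    - [0, 0, 0, 0, 0, 0, 0.5]
    - [0, 0, 0, 0, 0, 0, 0.5]
    - [0, 0, 0, 0, 0, 0, 0.5]
  force: 15

```text
time: 11.6
tool_pos: [0.6262, 0.1413, 0.1817]
orientation: [0.866, 3.018, 0.001]
force: [0.1, 0.8, -0.5]
grip_width: 0.0658
```

>>> arm_command:
  series:
    - [0, 0, 0, 0, 0, 0, 0.5]
    - [0, 0, 0, 0, 0, 0, 0.5]

```text
time: 11.8
tool_pos: [0.6263, 0.1418, 0.1816]
orientation: [0.866, 3.018, 0.002]
force: [1.3, 1.5, 1.2]
grip_width: 0.0588
```

>>> arm_command:
  series:
    - [0, 0, 0, 0, 0, -0.5, 0.5]
    - [0, 0, 0, 0, 0, -1, 0.5]
    - [0, 0, 0, 0, 0, -2, 0.5]
    - [0, 0, 0, 0, 0, -3, 0.5]
    - [0, 0, 0, 0, 0, -3, 0.5]
    - [0, 0, 0, 0, 0, -1, 0.5]
    - [0, 0, 0, 0, 0, 0, 0.5]

```text
time: 12.5
tool_pos: [0.6263, 0.1412, 0.2875]
orientation: [0.866, 3.017, 0.001]
force: [0.4, 0.4, -1.5]
grip_width: 0.0592
```

Run:
```python
from h import *
plan([(.525,-.35,.24,58,4.4),(.525,-.35,.087,58,4)],.5)
t=robot.capture('top');s=robot.capture('scene')
a=crop(t,215,125,285,185,5.5);b=crop(s,275,150,345,210,5.5)
cv2.imwrite('pics/z5.png',np.hstack([a,b])[:,:,::-1])
```

```text
12 rows: [0, 0, -0.0, -1.45, -3.92, 0.02, 0.5] x12
4 rows: [0, 0, -0.0, 0.0, 0.0, 3.82, 0.5] x4
t 12.5 yaw 57.98 q6 -0.97 F [ 0.4  0.4 -1.5] w 0.0592 p [0.6263 0.1412 0.2425]
```

View pics/z5.png

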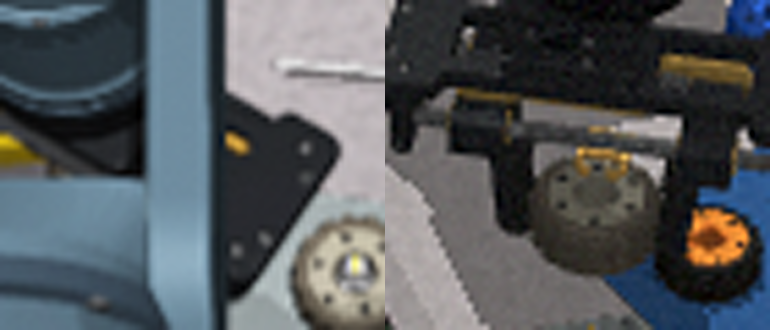

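The clip rides on the lifted wheel (scene crop (600,160)). I'll carry it gently.

>>> arm_command:
  series:
    - [0, 0, 0, -0.17, -0.47, 0, 0.5]
    - [0, 0, 0, -0.35, -0.94, 0, 0.5]
    - [0, 0, 0, -0.52, -1.41, 0, 0.5]
    - [0, 0, 0, -0.69, -1.88, 0, 0.5]
    - [0, 0, 0, -0.87, -2.34, 0, 0.5]
    - [0, 0, 0, -0.87, -2.34, 0, 0.5]
    - [0, 0, 0, -0.87, -2.34, 0, 0.5]
    - [0, 0, 0, -0.87, -2.34, 0, 0.5]

```text
time: 13.4
tool_pos: [0.5945, -0.0077, 0.2853]
orientation: [-0.867, -3.019, 0.001]
force: [-0.4, 0.0, -0.7]
grip_width: 0.059
```

>>> arm_command:
  series:
    - [0, 0, 0, -0.87, -2.34, 0, 0.5]
    - [0, 0, 0, -0.87, -2.34, 0, 0.5]
    - [0, 0, 0, -0.87, -2.34, 0, 0.5]
    - [0, 0, 0, -0.87, -2.34, 0, 0.5]
    - [0, 0, 0, -0.87, -2.34, 0, 0.5]
    - [0, 0, 0, -0.87, -2.34, 0, 0.5]
    - [0, 0, 0, -0.87, -2.34, 0, 0.5]
    - [0, 0, 0, -0.87, -2.34, 0, 0.5]

```text
time: 14.2
tool_pos: [0.5538, -0.2031, 0.2854]
orientation: [-0.868, -3.019, 0.0]
force: [0.3, 0.5, -0.0]
grip_width: 0.0587
```

>>> arm_command:
  series:
    - [0, 0, 0, -0.87, -2.34, 0, 0.5]
    - [0, 0, 0, -0.87, -2.34, 0, 0.5]
    - [0, 0, 0, -0.87, -2.34, 0, 0.5]
    - [0, 0, 0, -0.87, -2.34, 0, 0.5]
    - [0, 0, 0, -0.69, -1.88, 0, 0.5]
    - [0, 0, 0, -0.52, -1.41, 0, 0.5]
    - [0, 0, 0, -0.35, -0.94, 0, 0.5]
    - [0, 0, 0, -0.2, -0.6, 0, 0.5]

```text
time: 15.0
tool_pos: [0.524, -0.35, 0.2855]
orientation: [-0.867, -3.019, -0.0]
force: [0.6, -0.1, -1.6]
grip_width: 0.0589
```

>>> arm_command:
  series:
    - [0, 0, 0, 0, 0, 1, 0.5]
    - [0, 0, 0, 0, 0, 2, 0.5]
    - [0, 0, 0, 0, 0, 3, 0.5]
    - [0, 0, 0, 0, 0, 3, 0.5]
    - [0, 0, 0, 0, 0, 3, 0.5]
    - [0, 0, 0, 0, 0, 2, 0.5]
    - [0, 0, 0, 0, 0, 1, 0.5]
    - [0, 0, 0, 0, 0, 0, 0.5]

```text
time: 15.8
tool_pos: [0.5237, -0.3478, 0.1337]
orientation: [-0.864, -3.017, -0.003]
force: [0.3, -0.8, -1.0]
grip_width: 0.0586
```

Run:
```python
from h import *
plan([(.525,-.35,.087,58,4)],.5)
```

```text
1 rows: [0, 0, 0.001, -0.22, -0.12, 0.17, 0.5] x1
t 15.8 yaw 58.04 q6 -1.79 F [ 0.3 -0.8 -1. ] w 0.0586 p [ 0.5237 -0.3478  0.0887]
```

>>> arm_command:
  series:
    - [0, 0, 0, 0, 0, 0, 1]
    - [0, 0, 0, 0, 0, 0, 1]
    - [0, 0, 0, 0, 0, 0, 1]
    - [0, 0, 0, 0, 0, -2, 1]
    - [0, 0, 0, 0, 0, -4, 1]
    - [0, 0, 0, 0, 0, -4, 1]
    - [0, 0, 0, 0, 0, -2, 1]

```text
time: 16.5
tool_pos: [0.5255, -0.3504, 0.2611]
orientation: [0.865, 3.014, -0.005]
force: [-0.8, -0.5, 0.6]
grip_width: 0.0882
```

Run:
```python
from h import *
plan([(.6116,.0395,.205,58,4.4),(.6116,.0395,.134,58,2)],1)
t=robot.capture('top');s=robot.capture('scene')
a=crop(t,365,170,475,260,3.5);b=crop(s,75,210,185,300,3.5)
cv2.imwrite('pics/z6.png',np.hstack([a,b])[:,:,::-1])
```

```text
10 rows: [0, 0, -0.0, 1.34, 3.76, 0.11, 1] x10
4 rows: [0, 0, -0.0, 0.0, 0.0, 1.77, 1] x4
t 16.5 yaw 57.99 q6 -1.79 F [-0.8 -0.5  0.6] w 0.0882 p [ 0.5255 -0.3504  0.2161]
```

View pics/z6.png

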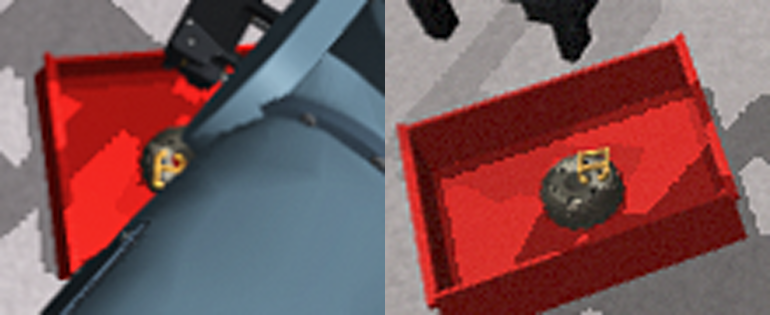

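Worn wheel 3 and its clip are in the bin (scene crop (585,190)). Next is worn wheel 2.

>>> arm_command:
  series:
    - [0, 0, 0, 1.34, 3.76, 0.11, 1]
    - [0, 0, 0, 1.34, 3.76, 0.11, 1]
    - [0, 0, 0, 1.34, 3.76, 0.11, 1]
    - [0, 0, 0, 1.34, 3.76, 0.11, 1]
    - [0, 0, 0, 1.34, 3.76, 0.11, 1]
    - [0, 0, 0, 1.34, 3.76, 0.11, 1]
    - [0, 0, 0, 1.34, 3.76, 0.11, 1]
    - [0, 0, 0, 1.34, 3.76, 0.11, 1]

```text
time: 17.4
tool_pos: [0.5924, -0.0357, 0.2456]
orientation: [-0.866, -3.018, 0.0]
force: [0.5, -0.7, 0.1]
grip_width: 0.0881
```

>>> arm_command:
  series:
    - [0, 0, 0, 1.34, 3.76, 0.11, 1]
    - [0, 0, 0, 1.34, 3.76, 0.11, 1]
    - [0, 0, 0, 0, 0, 0, 1]
    - [0, 0, 0, 0, 0, 0, 1]

```text
time: 17.8
tool_pos: [0.6094, 0.0413, 0.2434]
orientation: [-0.863, -3.019, 0.001]
force: [-0.5, -0.4, -0.4]
grip_width: 0.0885
```

Run:
```python
from h import *
plan([(.6116,.0395,.135,58,2)],1)
```

```text
4 rows: [0, 0, 0.0, -0.07, -0.01, 1.59, 1] x4
t 17.8 yaw 58.11 q6 -1.14 F [-0.5 -0.4 -0.4] w 0.0885 p [0.6094 0.0413 0.1984]
```

>>> arm_command:
  series:
    - [0, 0, 0, -0.07, 0, 1.6, 1]
    - [0, 0, 0, -0.07, 0, 1.6, 1]
    - [0, 0, 0, -0.07, 0, 1.6, 1]
    - [0, 0, 0, -0.07, 0, 1.5, 1]
    - [0, 0, 0, 0, 0, 0, 0.5]
    - [0, 0, 0, 0, 0, 0, 0.5]
    - [0, 0, 0, 0, 0, 0, 0.5]
    - [0, 0, 0, 0, 0, 0, 0.5]

```text
time: 18.6
tool_pos: [0.613, 0.0391, 0.1827]
orientation: [0.866, 3.018, 0.0]
force: [0.5, -0.1, 0.2]
grip_width: 0.059
```

>>> arm_command:
  series:
    - [0, 0, 0, 0, 0, 0, 0.5]
    - [0, 0, 0, 0, 0, -0.5, 0.5]
    - [0, 0, 0, 0, 0, -2, 0.5]
    - [0, 0, 0, 0, 0, -4, 0.5]
    - [0, 0, 0, 0, 0, -3.5, 0.5]
    - [0, 0, 0, 0, 0, 0, 0.5]

```text
time: 19.2
tool_pos: [0.6149, 0.0389, 0.2885]
orientation: [0.863, 3.01, 0.003]
force: [0.6, -0.0, -0.7]
grip_width: 0.0591
```

>>> arm_command:
  series:
    - [0, 0, 0, -1.5, -3.78, 0, 0.5]
    - [0, 0, 0, -1.5, -3.78, 0, 0.5]
    - [0, 0, 0, -1.5, -3.78, 0, 0.5]
    - [0, 0, 0, -1.5, -3.78, 0, 0.5]
    - [0, 0, 0, -1.5, -3.78, 0, 0.5]
    - [0, 0, 0, -1.5, -3.78, 0, 0.5]
    - [0, 0, 0, -1.5, -3.78, 0, 0.5]
    - [0, 0, 0, -1.5, -3.78, 0, 0.5]

```text
time: 20.0
tool_pos: [0.553, -0.2822, 0.281]
orientation: [-0.866, -3.019, -0.001]
force: [0.3, -0.2, -1.9]
grip_width: 0.059
```

>>> arm_command:
  series:
    - [0, 0, 0, -1.5, -3.78, 0, 0.5]
    - [0, 0, 0, -1.5, -3.78, 0, 0.5]
    - [0, 0, 0, -1.5, -3.78, 0, 0.5]
    - [0, 0, 0, 0, 0, 3, 0.5]
    - [0, 0, 0, 0, 0, 4.5, 0.5]
    - [0, 0, 0, 0, 0, 4, 0.5]
    - [0, 0, 0, 0, 0, 0, 0.5]

```text
time: 20.7
tool_pos: [0.5285, -0.3977, 0.1589]
orientation: [-0.864, -3.008, -0.011]
force: [-0.9, 0.9, -0.5]
grip_width: 0.0586
```

Run:
```python
from h import *
plan([(.531,-.4,.095,58,2)],.5)
```

```text
1 rows: [0, 0, -0.001, -0.34, -0.06, 1.89, 0.5] x1
t 20.7 yaw 57.96 q6 -1.84 F [-0.9  0.9 -0.5] w 0.0586 p [ 0.5285 -0.3977  0.1139]
```

>>> arm_command:
  series:
    - [0, 0, 0, 0, 0, 2.2, 0.5]
    - [0, 0, 0, 0, 0, 0, 0.5]
    - [0, 0, 0, 0, 0, 0, 1]
    - [0, 0, 0, 0, 0, 0, 1]
    - [0, 0, 0, 0, 0, 0, 1]
    - [0, 0, 0, 0, 0, -4, 1]
    - [0, 0, 0, 0, 0, -4, 1]
    - [0, 0, 0, 0, 0, -4, 1]

```text
time: 21.5
tool_pos: [0.5318, -0.4009, 0.2671]
orientation: [0.866, 3.019, -0.001]
force: [0.1, -0.8, 0.1]
grip_width: 0.0881
```

>>> arm_command:
  series:
    - [0, 0, 0, 1.51, 3.98, 0, 1]
    - [0, 0, 0, 1.51, 3.98, 0, 1]
    - [0, 0, 0, 1.51, 3.98, 0, 1]
    - [0, 0, 0, 1.51, 3.98, 0, 1]
    - [0, 0, 0, 1.51, 3.98, 0, 1]
    - [0, 0, 0, 1.51, 3.98, 0, 1]
    - [0, 0, 0, 1.51, 3.98, 0, 1]
    - [0, 0, 0, 1.51, 3.98, 0, 1]

```text
time: 22.3
tool_pos: [0.5986, -0.0653, 0.2662]
orientation: [0.866, 3.018, -0.0]
force: [-0.2, -0.3, 0.1]
grip_width: 0.0881
```

>>> arm_command:
  series:
    - [0, 0, 0, 0, 0, 0, 1]
    - [0, 0, 0, 0, 0, 0, 1]

```text
time: 22.5
tool_pos: [0.5985, -0.0661, 0.2657]
orientation: [0.862, 3.019, -0.001]
force: [-0.3, -0.8, 0.5]
grip_width: 0.0881
```

Run:
```python
from h import *
plan([(.5961,-.0643,.135,58,2)],1)
```

```text
5 rows: [0, 0, 0.0, 0.06, 0.01, 1.71, 1] x5
t 22.5 yaw 58.13 q6 -1.32 F [-0.3 -0.8  0.5] w 0.0881 p [ 0.5985 -0.0661  0.2207]
```

>>> arm_command:
  series:
    - [0, 0, 0, 0.06, 0, 1.7, 1]
    - [0, 0, 0, 0.06, 0, 1.7, 1]
    - [0, 0, 0, 0.06, 0, 1.7, 1]
    - [0, 0, 0, 0.06, 0, 1.7, 1]
    - [0, 0, 0, 0.06, 0, 1.6, 1]
    - [0, 0, 0, 0, 0, 0, 0.5]
    - [0, 0, 0, 0, 0, 0, 0.5]
    - [0, 0, 0, 0, 0, 0, 0.5]

```text
time: 23.3
tool_pos: [0.5963, -0.0659, 0.1818]
orientation: [0.867, 3.018, -0.0]
force: [-0.2, -0.6, 0.4]
grip_width: 0.066
```

>>> arm_command:
  series:
    - [0, 0, 0, 0, 0, 0, 0.5]
    - [0, 0, 0, 0, 0, 0, 0.5]
    - [0, 0, 0, 0, 0, -0.5, 0.5]
    - [0, 0, 0, 0, 0, -2, 0.5]
    - [0, 0, 0, 0, 0, -4, 0.5]
    - [0, 0, 0, 0, 0, -3.5, 0.5]
    - [0, 0, 0, 0, 0, 0, 0.5]

```text
time: 24.0
tool_pos: [0.5981, -0.0658, 0.2872]
orientation: [0.863, 3.01, -0.0]
force: [1.1, -1.3, -0.8]
grip_width: 0.0591
```

>>> arm_command:
  series:
    - [0, 0, 0, -1.0, -4.02, 0, 0.5]
    - [0, 0, 0, -1.0, -4.02, 0, 0.5]
    - [0, 0, 0, -1.0, -4.02, 0, 0.5]
    - [0, 0, 0, -1.0, -4.02, 0, 0.5]
    - [0, 0, 0, -1.0, -4.02, 0, 0.5]
    - [0, 0, 0, -1.0, -4.02, 0, 0.5]
    - [0, 0, 0, 0, 0, 3, 0.5]
    - [0, 0, 0, 0, 0, 4.5, 0.5]

```text
time: 24.8
tool_pos: [0.5193, -0.3043, 0.2073]
orientation: [0.869, 3.013, -0.004]
force: [0.5, -0.4, -1.5]
grip_width: 0.0595
```

>>> arm_command:
  series:
    - [0, 0, 0, 0, 0, 4, 0.5]
    - [0, 0, 0, 0, 0, 2, 0.5]
    - [0, 0, 0, 0, 0, 0, 0.5]
    - [0, 0, 0, 0, 0, 0, 1]
    - [0, 0, 0, 0, 0, 0, 1]
    - [0, 0, 0, 0, 0, 0, 1]

```text
time: 25.4
tool_pos: [0.5196, -0.3024, 0.1478]
orientation: [0.865, 3.017, -0.002]
force: [0.1, 0.1, 0.5]
grip_width: 0.081
```

>>> arm_command:
  series:
    - [0, 0, 0, 0, 0, -4, 1]
    - [0, 0, 0, 0, 0, -4, 1]
    - [0, 0, 0, 0, 0, -4, 1]
    - [0, 0, 0, 0, 0, 0, 1]

```text
time: 25.8
tool_pos: [0.5213, -0.3037, 0.2743]
orientation: [0.862, 3.008, -0.009]
force: [-0.2, -1.1, 0.1]
grip_width: 0.0881
```

Run:
```python
from h import *
s0=robot.sense();print(s0['time'],s0['tool_pos'],s0['joint_pos'].round(2))
t=robot.capture('top');s=robot.capture('scene')
cv2.imwrite('pics/top7.png',t[:,:,::-1]);cv2.imwrite('pics/scene7.png',s[:,:,::-1])
for n,im,box in(('top',t,(100,170,230,280)),('scene',s,(310,150,400,240))):
    for c in blobs(im,(5,120,90),(18,255,255),60,box):
        m=cv2.moments(c);ctr=(m['m10']/m['m00'],m['m01']/m['m00']);print(n,np.round(ctr,1),onz(n,[ctr],.029)[0].round(4))
a=crop(t,140,190,210,260,5.5);b=crop(t,215,150,345,205,6);c=crop(s,75,200,200,300,3.1);d=crop(s,210,190,340,245,6)
o=np.zeros((600,800,3),np.uint8)
def put(i,y,x,w,h): o[y:y+h,x:x+w]=cv2.resize(i,(w,h),interpolation=cv2.INTER_AREA)
put(a,0,0,385,300) if 0 else None
put(crop(t,215,155,335,200,6),0,0,720*4//4 if 0 else 480,180);put(crop(s,215,195,335,240,6),180,0,480,180)
put(c,360,0,300,240);put(crop(t,140,190,215,260,6),0,480,320,299);put(crop(s,320,160,385,220,6),300,480,320,295)
cv2.imwrite('pics/z7.png',o[:,:,::-1])
```

```text
25.8 [ 0.52134533 -0.30374489  0.2742937 ] [-0.72  0.26  1.57  0.    1.3  -1.74]
top [168.8 204.6] [0.5568 0.3511 0.029 ]
top [193.7 230.1] [0.4844 0.2766 0.029 ]
top [155.8 245.9] [0.4393 0.3809 0.029 ]
scene [365.1 203.1] [0.5544 0.3502 0.029 ]
scene [333.6 192.7] [0.4805 0.2795 0.029 ]
scene [358.3 176.5] [0.4423 0.3835 0.029 ]
```

View pics/z7.png

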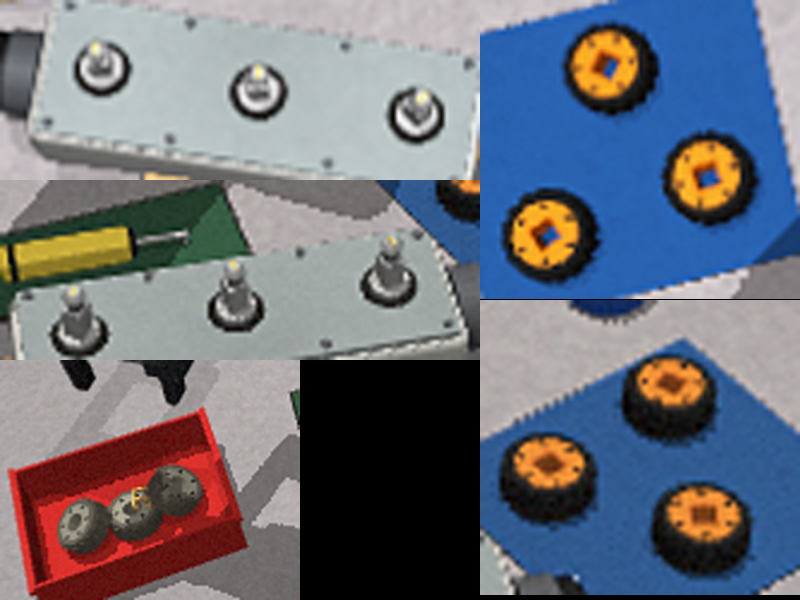

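All three worn wheels and the clip are in the bin, the axles are bare, and the pick is on the pad. Next I'll measure the bare axles and go to the first new wheel.

Run:
```python
from h import *
t=cv2.imread('pics/top7.png')[:,:,::-1];s=cv2.imread('pics/scene7.png')[:,:,::-1]
A={1:(.5961,-.0643),2:(.6116,.0395),3:(.6271,.1433)}
def angs(m,n,z):
    ys,xs=np.nonzero(m);q=onz(n,np.c_[xs,ys],z)[:,:2];c=q.mean(0);w=np.linalg.eigh(np.cov((q-c).T));v=w[1][:,1];return c,np.degrees(np.arctan2(v[1],v[0])),np.sqrt(w[0])
for k,a in A.items():
    for n,im in(('top',t),('scene',s)):
        p=proj(n,[[*a,.112]])[0].round().astype(int);x0,y0=p-12
        g=cv2.cvtColor(im[y0:y0+24,x0:x0+24].copy(),cv2.COLOR_RGB2HSV)
        d=(g[:,:,2]<75).astype(np.uint8)
        cs=cv2.findContours(d,cv2.RETR_EXTERNAL,cv2.CHAIN_APPROX_NONE)[0];c=max(cs,key=len)
        e=cv2.fitEllipse(c);P=onz(n,[(e[0][0]+x0,e[0][1]+y0)],.110)[0]
        pt=proj(n,[[*a,.153]])[0].round().astype(int);X,Y=pt-8
        g2=cv2.cvtColor(cv2.resize(im[Y:Y+16,X:X+16].copy(),None,fx=4,fy=4,interpolation=cv2.INTER_CUBIC),cv2.COLOR_RGB2HSV)
        m=cv2.inRange(g2,(18,90,120),(38,255,255));ys,xs=np.nonzero(m)
        yl=None
        if len(xs)>4:
            q=onz(n,np.c_[(xs+.5)/4-.5+X,(ys+.5)/4-.5+Y],.153)[:,:2];w=np.linalg.eigh(np.cov((q-q.mean(0)).T));v=w[1][:,1];yl=(q.mean(0).round(4),round(np.degrees(np.arctan2(v[1],v[0]))%90),(np.sqrt(w[0])*1e3).round(1))
        print(k,n,'ring',P.round(4),np.round(e[1],1),'line',yl)
for k,a in(('A',(.482,.279)),('B',(.5556,.3505)),('C',(.443,.3835))):
    for n,im in(('top',t),('scene',s)):
        p=proj(n,[[*a,.029]])[0].round().astype(int);x0,y0=p-5
        g=cv2.cvtColor(cv2.resize(im[y0:y0+11,x0:x0+11].copy(),None,fx=4,fy=4,interpolation=cv2.INTER_CUBIC),cv2.COLOR_RGB2HSV)
        m=255-cv2.inRange(g,(5,120,150),(18,255,255));cs=cv2.findContours(m,cv2.RETR_EXTERNAL,cv2.CHAIN_APPROX_NONE)[0]
        c=max(cs,key=cv2.contourArea)[:,0];q=onz(n,(c+.5)/4-.5+[x0,y0],.029)[:,:2]
        r=cv2.minAreaRect((q*1e3).astype(np.float32));print(k,n,'bore',np.round(r[0],1),np.round(r[1],1),'ang',round(r[2]%90))
plan([(.482,.279,.12,58)],.85)
```

```text
1 top ring [ 0.5974 -0.0647  0.11  ] [12.2 12.7] line None
1 scene ring [ 0.5942 -0.0641  0.11  ] [10.4 12.8] line (array([ 0.5716, -0.063 ]), 75, array([ 4.6, 11.2]))
2 top ring [0.6129 0.0395 0.11  ] [12.1 12.5] line (array([0.614 , 0.0398]), 88, array([0.5, 1.8]))
2 scene ring [0.6102 0.0393 0.11  ] [10.4 12.6] line (array([0.6085, 0.0397]), 81, array([0.8, 1.7]))
3 top ring [0.6285 0.1433 0.11  ] [11.9 12.7] line (array([0.6304, 0.1449]), 2, array([0.3, 0.9]))
3 scene ring [0.6261 0.143  0.11  ] [ 9.8 12.7] line (array([0.6254, 0.1436]), 8, array([0.7, 2.4]))
A top bore [482.  277.1] [30.2 28. ] ang 0
A scene bore [497.2 273.5] [33.  15.2] ang 66
B top bore [547.8 349.6] [17.3 32.2] ang 12
B scene bore [554.6 350.3] [14.3 12.6] ang 68
C top bore [441.9 383.5] [30.  31.8] ang 1
C scene bore [460.3 373.6] [33.9 16.1] ang 64
13 rows: [0, 0, -0.0, 2.61, 3.64, 0.79, 0.85] x13
t 25.9 yaw 57.99 q6 -1.74 F [-0.4 -0.5 -0.7] w 0.088 p [ 0.5193 -0.3021  0.2231]
```

>>> arm_command:
  series:
    - [0, 0, 0, 2.61, 3.64, 0, 0.85]
    - [0, 0, 0, 2.61, 3.64, 0, 0.85]
    - [0, 0, 0, 2.61, 3.64, 0, 0.85]
    - [0, 0, 0, 2.61, 3.64, 0, 0.85]
    - [0, 0, 0, 2.61, 3.64, 0, 0.85]
    - [0, 0, 0, 2.61, 3.64, 0, 0.85]
    - [0, 0, 0, 2.61, 3.64, 0, 0.85]
    - [0, 0, 0, 2.61, 3.64, 0, 0.85]

```text
time: 26.7
tool_pos: [0.4947, 0.0578, 0.2644]
orientation: [-0.866, -3.018, 0.001]
force: [0.7, 0.2, -0.5]
grip_width: 0.0751
```

>>> arm_command:
  series:
    - [0, 0, 0, 2.61, 3.64, 0, 0.85]
    - [0, 0, 0, 2.61, 3.64, 0, 0.85]
    - [0, 0, 0, 2.61, 3.64, 0, 0.85]
    - [0, 0, 0, 2.61, 3.64, 0, 0.85]
    - [0, 0, 0, 2.61, 3.64, 0, 0.85]
    - [0, 0, 0, 0, 0, 3, 0.85]
    - [0, 0, 0, 0, 0, 4, 0.85]
    - [0, 0, 0, 0, 0, 3, 0.85]

```text
time: 27.5
tool_pos: [0.4799, 0.2796, 0.1623]
orientation: [-0.863, -3.017, 0.003]
force: [-0.2, 0.7, 1.0]
grip_width: 0.0746
```

Run:
```python
from h import *
plan([(.482,.279,.026,58,3)],.85)
t=robot.capture('top');s=robot.capture('scene')
for n,im,box in(('top',t,(100,170,230,280)),('scene',s,(310,150,400,240))):
    for c in blobs(im,(5,120,90),(18,255,255),60,box):
        m=cv2.moments(c);ctr=(m['m10']/m['m00'],m['m01']/m['m00']);print(n,np.round(ctr,1),onz(n,[ctr],.029)[0].round(4),cv2.contourArea(c))
```

```text
4 rows: [0, 0, 0.0, -0.05, 0.02, 2.28, 0.85] x4
t 27.5 yaw 58.06 q6 -0.7 F [-0.2  0.7  1. ] w 0.0746 p [0.4799 0.2796 0.1173]
scene [365.1 203.1] [0.5544 0.3503 0.029 ] 103.0
scene [358.5 176.5] [0.4423 0.3842 0.029 ] 84.0
scene [333.5 192.6] [0.4802 0.2794 0.029 ] 78.0
```

>>> arm_command:
  series:
    - [0, 0, 0, -0.05, 0.02, 3, 0.85]
    - [0, 0, 0, -0.05, 0.02, 3, 0.85]
    - [0, 0, 0, -0.05, 0, 2.1, 0.85]
    - [0, 0, 0, -0.05, 0, 1, 0.85]
    - [0, 0, 0, 0, 0, 0, 0.5]
    - [0, 0, 0, 0, 0, 0, 0.5]
    - [0, 0, 0, 0, 0, 0, 0.5]
    - [0, 0, 0, 0, 0, 0, 0.85]
  force: 15

```text
time: 28.4
tool_pos: [0.4845, 0.279, 0.076]
orientation: [0.866, 3.018, 0.002]
force: [0.0, 0.4, 0.1]
grip_width: 0.0646
```

>>> arm_command:
  series:
    - [0, 0, 0, 0, 0, 0, 0.85]
    - [0, 0, 0.1, 0, 0, 0, 0.85]
    - [0, 0, 0.145, 0, 0, 0, 0.85]
    - [0, 0, 0.145, 0, 0, 0, 0.85]
    - [0, 0, 0.145, 0, 0, 0, 0.85]
    - [0, 0, 0.145, 0, 0, 0, 0.85]
    - [0, 0, 0.145, 0, 0, 0, 0.85]
    - [0, 0, 0.145, 0, 0, 0, 0.85]

```text
time: 29.2
tool_pos: [0.484, 0.2788, 0.0752]
orientation: [2.181, 2.261, 0.001]
force: [-0.1, 0.1, -0.6]
grip_width: 0.0747
```

>>> arm_command:
  series:
    - [0, 0, 0.145, 0, 0, 0, 0.85]
    - [0, 0, 0.145, 0, 0, 0, 0.85]
    - [0, 0, 0.145, 0, 0, 0, 0.85]
    - [0, 0, 0.145, 0, 0, 0, 0.85]
    - [0, 0, 0, 0, 0, 0, 0.5]
    - [0, 0, 0, 0, 0, 0, 0.5]
    - [0, 0, 0, 0, 0, 0, 0.5]
    - [0, 0, 0, 0, 0, 0, 0.5]

```text
time: 30.0
tool_pos: [0.4838, 0.2788, 0.0749]
orientation: [-2.731, -1.554, -0.0]
force: [-1.4, 0.2, 2.1]
grip_width: 0.0591
```

Run:
```python
from h import *
p=robot.sense()['tool_pos'];print(np.degrees(jyaw()))
plan([(p[0],p[1],.2,-32,4.5),(.5958,-.0644,.2,-32,4.5)],.5)
t=robot.capture('top');s=robot.capture('scene')
b=crop(t,140,190,230,260,4);d=crop(s,310,160,400,230,4)
cv2.imwrite('pics/z8.png',np.hstack([b,d])[:,:,::-1])
```

```text
-30.721890043036737
4 rows: [[0, 0, 0.006, 0.0, 0.0, -4.25, 0.5], [0, 0, 0.006, 0.0, 0.0, -4.25, 0.5], [0, 0, 0.006, 0.0, 0.0, -4.25, 0.5], [0, 0, 0.006, 0.0, 0.0, -4.25, 0.5]]
9 rows: [0, 0, -0.0, -2.57, 3.08, 0.0, 0.5] x9
t 30.0 yaw -30.72 q6 0.85 F [-1.4  0.2  2.1] w 0.0591 p [0.4838 0.2788 0.0299]
```

>>> arm_command:
  series:
    - [0, 0, 0, 0, 0, -1, 0.5]
    - [0, 0, 0, 0, 0, -4, 0.5]
    - [0, 0, 0, 0, 0, -4.5, 0.5]
    - [0, 0, 0, 0, 0, -4.5, 0.5]
    - [0, 0, 0, 0, 0, -3.2, 0.5]
    - [0, 0, 0, -2.57, 3.08, 0, 0.5]
    - [0, 0, 0, -2.57, 3.08, 0, 0.5]
    - [0, 0, 0, -2.57, 3.08, 0, 0.5]
  force: 20

```text
time: 30.9
tool_pos: [0.5238, 0.1642, 0.2477]
orientation: [2.73, 1.553, 0.002]
force: [-0.4, -0.5, -1.5]
grip_width: 0.0589
```

>>> arm_command:
  series:
    - [0, 0, 0, -2.57, 3.08, 0, 0.5]
    - [0, 0, 0, -2.57, 3.08, 0, 0.5]
    - [0, 0, 0, -2.57, 3.08, 0, 0.5]
    - [0, 0, 0, -2.57, 3.08, 0, 0.5]
    - [0, 0, 0, -2.57, 3.08, 0, 0.5]
    - [0, 0, 0, -2.57, 3.08, 0, 0.5]
    - [0, 0, 0, 0, 0, 0, 0.5]
    - [0, 0, 0, 0, 0, 0, 0.5]

```text
time: 31.7
tool_pos: [0.6031, -0.0628, 0.2467]
orientation: [-2.733, -1.548, 0.0]
force: [-0.4, 0.7, -1.2]
grip_width: 0.0591
```

Run:
```python
from h import *
plan([(.5958,-.0644,.186,-30.7,4.5),(.5958,-.0644,.167,-30.7,.6)],.5)
```

```text
1 rows: [0, 0, -0.004, -0.51, -0.54, 1.57, 0.5] x1
4 rows: [0, 0, -0.0, 0.0, 0.0, 0.47, 0.5] x4
t 31.7 yaw -30.93 q6 0.24 F [-0.4  0.7 -1.2] w 0.0591 p [ 0.6031 -0.0628  0.2017]
```

>>> arm_command:
  series:
    - [0, 0, 0, -0.5, -0.54, 0.7, 0.5]
    - [0, 0, 0, 0, 0, 0.5, 0.5]
    - [0, 0, 0, 0, 0, 0, 0.5]

```text
time: 32.0
tool_pos: [0.5949, -0.0621, 0.2334]
orientation: [-2.729, -1.552, 0.003]
force: [-0.2, -0.2, -0.4]
grip_width: 0.0587
```

```bash
cat >> h.py <<'E'
def avg(n=6):
    P=[];F=[];Y=[]
    for _ in range(n): robot.capture('top');s=robot.sense();P.append(s['tool_pos']-[0,0,.045]);F.append(s['force']);Y.append(np.degrees(jyaw()))
    print('avg p',np.mean(P,0).round(4),'sd',np.std(P,0).round(4),'F',np.mean(F,0).round(1),'yaw',np.mean(Y).round(2),'w',round(s['grip_width'],4),'t',round(s['time'],2));return np.mean(P,0)
def need(p,xyz):
    d=Tool(jyaw()).T@(np.array(xyz)-p)*100;print('shift',d.round(2))
E
python3 - <<'E'
from h import *
p=avg();need(p,(.5958,-.0644,.186))
E
```

```text
avg p [ 0.596  -0.0628  0.1897] sd [0.0003 0.0003 0.0003] F [-0.  -0.2 -1. ] yaw -30.77 w 0.0589 t 32.3
shift [-0.14  0.06  0.37]
```

>>> arm_command:
  series:
    - [0, 0, 0, -0.14, 0.06, 0.4, 0.5]
    - [0, 0, 0, 0, 0, 0.4, 0.5]
    - [0, 0, 0, 0, 0, 0, 0.5]

```text
time: 32.6
tool_pos: [0.5954, -0.0649, 0.2257]
orientation: [-2.731, -1.55, 0.002]
force: [-0.3, 0.0, -1.5]
grip_width: 0.0583
```

>>> arm_command:
  series:
    - [0, 0, 0, 0, 0, 0.4, 0.5]
    - [0, 0, 0, 0, 0, 0.4, 0.5]
    - [0, 0, 0, 0, 0, 0, 0.5]

```text
time: 32.9
tool_pos: [0.5954, -0.0649, 0.2178]
orientation: [-2.731, -1.551, 0.002]
force: [-0.9, 0.7, -0.9]
grip_width: 0.0588
```

Run:
```python
from h import *
p=avg(4);need(p,(.5958,-.0644,.167))
```

```text
avg p [ 0.5956 -0.0649  0.1734] sd [0.0001 0.     0.0002] F [-1.  -0.2 -1.2] yaw -30.83 w 0.059 t 33.1
shift [ 0.06 -0.01  0.64]
```

>>> arm_command:
  series:
    - [0, 0, 0, 0, 0, 0.4, 0.5]
    - [0, 0, 0, 0, 0, 0.4, 0.5]
    - [0, 0, 0, 0, 0, 0, 0.5]

```text
time: 33.4
tool_pos: [0.5956, -0.065, 0.2099]
orientation: [-2.732, -1.551, 0.001]
force: [-1.5, -1.2, -2.1]
grip_width: 0.0585
```

>>> arm_command:
  series:
    - [0, 0, 0, 0, 0, 0.2, 0.5]
    - [0, 0, 0, 0, 0, 0, 0.5]

```text
time: 33.6
tool_pos: [0.5958, -0.065, 0.2091]
orientation: [-2.732, -1.551, 0.001]
force: [-4.7, -0.1, 2.9]
grip_width: 0.0585
```

>>> arm_command:
  series:
    - [0, 0, 0, 0, 0, 0.15, 0.5]
    - [0, 0, 0, 0, 0, 0, 0.5]

```text
time: 33.8
tool_pos: [0.5959, -0.065, 0.2086]
orientation: [2.732, 1.551, -0.0]
force: [-7.4, 0.6, 9.4]
grip_width: 0.059
```

>>> arm_command:
  series:
    - [0, 0, 0, -0.05, -0.09, 0, 0.5]
    - [0, 0, 0.07, 0, 0, 0, 0.5]
    - [0, 0, 0, 0, 0, 0, 0.5]

```text
time: 34.1
tool_pos: [0.5956, -0.0653, 0.2088]
orientation: [2.784, 1.451, 0.002]
force: [-4.4, -0.7, 7.1]
grip_width: 0.0589
```

>>> arm_command:
  series:
    - [0, 0, 0.07, 0, 0, 0, 0.5]
    - [0, 0, 0.07, 0, 0, 0, 0.5]
    - [0, 0, 0, 0, 0, 0, 0.5]

```text
time: 34.4
tool_pos: [0.5955, -0.0653, 0.2089]
orientation: [2.879, 1.253, 0.002]
force: [-6.3, -1.6, 9.1]
grip_width: 0.059
```

>>> arm_command:
  series:
    - [0, 0, 0.07, 0, 0, 0, 0.5]
    - [0, 0, 0.07, 0, 0, 0, 0.5]
    - [0, 0, 0, 0, 0, 0, 0.5]

```text
time: 34.7
tool_pos: [0.5954, -0.0654, 0.2089]
orientation: [2.96, 1.049, 0.002]
force: [-5.2, -1.9, 8.8]
grip_width: 0.0588
```

>>> arm_command:
  series:
    - [0, 0, 0.07, 0, 0, 0, 0.5]
    - [0, 0, 0.07, 0, 0, 0, 0.5]
    - [0, 0, 0, 0, 0, 0, 0.5]

```text
time: 35.0
tool_pos: [0.5952, -0.0654, 0.2089]
orientation: [3.026, 0.839, 0.001]
force: [-5.7, -1.3, 9.9]
grip_width: 0.0592
```

>>> arm_command:
  series:
    - [0, 0, 0, -0.13, -0.08, 0, 0.5]
    - [0, 0, 0, 0, 0, 0, 0.5]

```text
time: 35.2
tool_pos: [0.5947, -0.0654, 0.2091]
orientation: [3.024, 0.841, 0.006]
force: [-2.0, -0.7, 6.0]
grip_width: 0.0585
```

>>> arm_command:
  series:
    - [0, 0, 0.07, 0, 0, 0, 0.5]
    - [0, 0, 0.07, 0, 0, 0, 0.5]
    - [0, 0, 0, 0, 0, 0, 0.5]

```text
time: 35.5
tool_pos: [0.5946, -0.0653, 0.209]
orientation: [3.077, 0.625, 0.005]
force: [-1.2, -1.1, 6.0]
grip_width: 0.0588
```

>>> arm_command:
  series:
    - [0, 0, 0.07, 0, 0, 0, 0.5]
    - [0, 0, 0.07, 0, 0, 0, 0.5]
    - [0, 0, 0, 0, 0, 0, 0.5]

```text
time: 35.8
tool_pos: [0.5944, -0.0652, 0.2088]
orientation: [3.114, 0.408, 0.005]
force: [-2.3, -0.6, 5.1]
grip_width: 0.0587
```

>>> arm_command:
  series:
    - [0, 0, 0.07, 0, 0, 0, 0.5]
    - [0, 0, 0.07, 0, 0, 0, 0.5]
    - [0, 0, 0, 0, 0, 0, 0.5]

```text
time: 36.1
tool_pos: [0.5942, -0.0648, 0.2082]
orientation: [3.136, 0.192, 0.004]
force: [-1.3, 1.7, 4.7]
grip_width: 0.0586
```

>>> arm_command:
  series:
    - [0, 0, 0.04, 0, 0, 0.1, 0.5]
    - [0, 0, 0.04, 0, 0, 0, 0.5]
    - [0, 0, 0, 0, 0, 0, 0.5]

```text
time: 36.4
tool_pos: [0.5938, -0.0644, 0.2062]
orientation: [-3.14, -0.069, -0.002]
force: [1.4, 2.3, 0.5]
grip_width: 0.0589
```

>>> arm_command:
  series:
    - [0, 0, 0.04, 0, 0, 0.1, 0.5]
    - [0, 0, 0.04, 0, 0, 0, 0.5]
    - [0, 0, 0, 0, 0, 0, 0.5]

```text
time: 36.7
tool_pos: [0.5936, -0.0645, 0.2051]
orientation: [-3.14, 0.056, -0.001]
force: [1.0, 2.8, -0.3]
grip_width: 0.0587
```

>>> arm_command:
  series:
    - [0, 0, 0.04, 0, 0, 0, 0.5]
    - [0, 0, 0.04, 0, 0, 0, 0.5]
    - [0, 0, 0, 0, 0, 0, 0.5]

```text
time: 37.0
tool_pos: [0.5934, -0.0646, 0.205]
orientation: [-3.136, 0.181, -0.0]
force: [2.3, 3.2, -1.1]
grip_width: 0.059
```

It has engaged (z dropped, force vanished). I'll push down.

>>> arm_command:
  series:
    - [0, 0, 0, 0, 0, 0.4, 0.5]
    - [0, 0, 0, 0, 0, 0, 0.5]

```text
time: 37.2
tool_pos: [0.5936, -0.0648, 0.2009]
orientation: [-3.136, 0.182, -0.001]
force: [4.2, 2.8, -2.7]
grip_width: 0.0588
```

>>> arm_command:
  series:
    - [0, 0, 0, 0, 0, 0.5, 0.5]
    - [0, 0, 0, 0, 0, 0, 0.5]

```text
time: 37.4
tool_pos: [0.5935, -0.0648, 0.1957]
orientation: [-3.136, 0.183, -0.001]
force: [4.3, 2.7, -3.1]
grip_width: 0.059
```

>>> arm_command:
  series:
    - [0, 0, 0, 0, 0, 0.5, 0.5]
    - [0, 0, 0, 0, 0, 0, 0.5]

```text
time: 37.6
tool_pos: [0.5936, -0.0648, 0.1907]
orientation: [-3.136, 0.184, -0.001]
force: [4.5, 4.0, -2.6]
grip_width: 0.0586
```

>>> arm_command:
  series:
    - [0, 0, 0, 0, 0, 0.4, 0.5]
    - [0, 0, 0, 0, 0, 0, 0.5]

```text
time: 37.8
tool_pos: [0.5936, -0.0648, 0.1867]
orientation: [-3.136, 0.184, -0.001]
force: [5.4, 3.4, -2.8]
grip_width: 0.059
```

>>> arm_command:
  series:
    - [0, 0, 0, 0, 0, 0.2, 0.5]
    - [0, 0, 0, 0, 0, 0, 0.5]

```text
time: 38.0
tool_pos: [0.5938, -0.0648, 0.1859]
orientation: [-3.136, 0.184, -0.002]
force: [3.5, 4.4, 5.8]
grip_width: 0.0591
```

Wheel 1 is seated: contact at TCP z 0.186 as predicted. I'll release it and go to the wheel at (.555,.350).

>>> arm_command:
  series:
    - [0, 0, 0, 0, 0, -0.1, 0.5]
    - [0, 0, 0, 0, 0, 0, 0.85]
    - [0, 0, 0, 0, 0, 0, 0.85]
    - [0, 0, 0, 0, 0, 0, 0.85]
    - [0, 0, 0, 0, 0, -2, 0.85]
    - [0, 0, 0, 0, 0, -4, 0.85]
    - [0, 0, 0, 0, 0, -2, 0.85]

```text
time: 38.7
tool_pos: [0.5939, -0.0654, 0.2689]
orientation: [3.135, -0.184, 0.004]
force: [0.7, -0.6, 0.1]
grip_width: 0.0748
```

>>> arm_command:
  series:
    - [0, 0, 0, -0.87, -4.08, 0, 0.85]
    - [0, 0, 0, -0.87, -4.08, 0, 0.85]
    - [0, 0, 0, -0.87, -4.08, 0, 0.85]
    - [0, 0, 0, -0.87, -4.08, 0, 0.85]
    - [0, 0, 0, -0.87, -4.08, 0, 0.85]
    - [0, 0, 0, -0.87, -4.08, 0, 0.85]
    - [0, 0, 0, -0.87, -4.08, 0, 0.85]
    - [0, 0, 0, -0.87, -4.08, 0, 0.85]

```text
time: 39.5
tool_pos: [0.5618, 0.2686, 0.266]
orientation: [3.135, -0.184, -0.001]
force: [1.0, -0.2, -0.4]
grip_width: 0.0749
```

>>> arm_command:
  series:
    - [0, 0, 0, -0.87, -4.08, 0, 0.85]
    - [0, 0, 0, -0.87, -4.08, 0, 0.85]
    - [0, 0, 0, 0, 0, 4, 0.85]
    - [0, 0, 0, 0, 0, 4, 0.85]
    - [0, 0, 0, 0, 0, 0, 0.85]

```text
time: 40.0
tool_pos: [0.5507, 0.349, 0.1793]
orientation: [3.13, -0.183, -0.018]
force: [-1.6, -0.2, -1.9]
grip_width: 0.0749
```

```bash
cat >> h.py <<'E'
def oranges():
    for n,box in(('top',(100,160,345,280)),('scene',(205,140,420,260))):
        im=robot.capture(n)
        for c in blobs(im,(5,120,90),(18,255,255),35,box):
            m=cv2.moments(c);ctr=(m['m10']/m['m00'],m['m01']/m['m00']);print(n,np.round(ctr,1),onz(n,[ctr],.029)[0].round(4),onz(n,[ctr],.14)[0].round(4),cv2.contourArea(c))
E
python3 - <<'E'
from h import *
oranges();p=avg(3);need(p,(.5548,.3505,.026))
E
```

```text
top [319.9 180.1] [ 0.6299 -0.0762  0.029 ] [ 0.5977 -0.0652  0.14  ] 211.5
scene [233.1 226.2] [ 0.5021 -0.05    0.029 ] [ 0.5961 -0.0654  0.14  ] 110.0
scene [365.3 203.5] [0.5561 0.3501 0.029 ] [0.6441 0.2897 0.14  ] 90.0
avg p [0.5559 0.3505 0.1436] sd [0.0003 0.0001 0.0006] F [ 0.3 -0.1  0. ] yaw -96.75 w 0.075 t 40.25
shift [-1.100e-01  1.000e-02  1.176e+01]
```

>>> arm_command:
  series:
    - [0, 0, 0, -0.1, 0, 4, 0.85]
    - [0, 0, 0, 0, 0, 4, 0.85]
    - [0, 0, 0, 0, 0, 2.4, 0.85]
    - [0, 0, 0, 0, 0, 1, 0.85]
    - [0, 0, 0, 0, 0, 0, 0.5]
    - [0, 0, 0, 0, 0, 0, 0.5]
    - [0, 0, 0, 0, 0, 0, 0.5]
    - [0, 0, 0, 0, 0, 0, 0.85]
  force: 15

```text
time: 41.05
tool_pos: [0.5547, 0.351, 0.0742]
orientation: [-3.135, 0.184, -0.005]
force: [0.2, 0.2, -0.2]
grip_width: 0.0648
```

>>> arm_command:
  series:
    - [0, 0, 0, 0, 0, 0, 0.85]
    - [0, 0, -0.1, 0, 0, 0, 0.85]
    - [0, 0, -0.145, 0, 0, 0, 0.85]
    - [0, 0, -0.145, 0, 0, 0, 0.85]
    - [0, 0, -0.145, 0, 0, 0, 0.85]
    - [0, 0, -0.145, 0, 0, 0, 0.85]
    - [0, 0, -0.145, 0, 0, 0, 0.85]
    - [0, 0, -0.145, 0, 0, 0, 0.85]

```text
time: 41.85
tool_pos: [0.5537, 0.3507, 0.0726]
orientation: [2.856, 1.308, 0.001]
force: [0.3, -0.0, -0.1]
grip_width: 0.0748
```

>>> arm_command:
  series:
    - [0, 0, -0.145, 0, 0, 0, 0.85]
    - [0, 0, -0.145, 0, 0, 0, 0.85]
    - [0, 0, -0.145, 0, 0, 0, 0.85]
    - [0, 0, -0.145, 0, 0, 0, 0.85]
    - [0, 0, 0, 0, 0, 0, 0.5]
    - [0, 0, 0, 0, 0, 0, 0.5]
    - [0, 0, 0, 0, 0, 0, 0.5]
    - [0, 0, 0, 0, 0, 0, 0.5]

```text
time: 42.65
tool_pos: [0.5537, 0.3506, 0.0725]
orientation: [2.371, 2.061, 0.0]
force: [0.2, -0.8, 2.0]
grip_width: 0.0587
```

Run:
```python
from h import *
p=avg(3);plan([(p[0],p[1],.2,-7.5,4.5),(.6104,.0393,.2,-7.5,4.4)],.5)
```

```text
avg p [0.5537 0.3506 0.0274] sd [0. 0. 0.] F [-0.1  0.4  1.5] yaw -7.97 w 0.0588 t 42.8
4 rows: [0, 0, -0.002, -0.0, 0.0, -4.31, 0.5] x4
8 rows: [0, 0, -0.0, -3.77, 1.21, 0.0, 0.5] x8
t 42.8 yaw -7.95 q6 0.52 F [0.1 0.2 1.6] w 0.0588 p [0.5537 0.3506 0.0274]
```

>>> arm_command:
  series:
    - [0, 0, 0, 0, 0, -1, 0.5]
    - [0, 0, 0, 0, 0, -4, 0.5]
    - [0, 0, 0, 0, 0, -4.5, 0.5]
    - [0, 0, 0, 0, 0, -4.5, 0.5]
    - [0, 0, 0, 0, 0, -3.4, 0.5]
    - [0, 0, 0, 0, 0, 0, 0.5]
  force: 20

```text
time: 43.4
tool_pos: [0.5562, 0.3517, 0.2538]
orientation: [2.367, 2.06, 0.017]
force: [0.8, 0.8, 1.1]
grip_width: 0.0591
```

>>> arm_command:
  series:
    - [0, 0, 0, -3.77, 1.21, 0, 0.5]
    - [0, 0, 0, -3.77, 1.21, 0, 0.5]
    - [0, 0, 0, -3.77, 1.21, 0, 0.5]
    - [0, 0, 0, -3.77, 1.21, 0, 0.5]
    - [0, 0, 0, -3.77, 1.21, 0, 0.5]
    - [0, 0, 0, -3.77, 1.21, 0, 0.5]
    - [0, 0, 0, -3.77, 1.21, 0, 0.5]
    - [0, 0, 0, -3.77, 1.21, 0, 0.5]

```text
time: 44.2
tool_pos: [0.6075, 0.037, 0.2454]
orientation: [-2.369, -2.062, 0.002]
force: [0.7, 0.5, -1.0]
grip_width: 0.0587
```

>>> arm_command:
  series:
    - [0, 0, 0, 0, 0, 0, 0.5]
    - [0, 0, 0, 0, 0, 0.5, 0.5]
    - [0, 0, 0, 0, 0, 0, 0.5]

```text
time: 44.5
tool_pos: [0.6071, 0.0394, 0.2397]
orientation: [-2.367, -2.062, 0.002]
force: [-0.9, -0.1, -1.0]
grip_width: 0.0588
```

Run:
```python
from h import *
p=avg(4);need(p,(.6104,.0393,.1665))
```

```text
avg p [0.6075 0.0398 0.1956] sd [0.0002 0.0001 0.0004] F [-0.1 -0.4 -1.3] yaw -7.82 w 0.0586 t 44.7
shift [-0.01  0.29  2.91]
```

>>> arm_command:
  series:
    - [0, 0, 0, -0.01, 0.29, 0.5, 0.5]
    - [0, 0, 0, 0, 0, 0.5, 0.5]
    - [0, 0, 0, 0, 0, 0.4, 0.5]
    - [0, 0, 0, 0, 0, 0.4, 0.5]
    - [0, 0, 0, 0, 0, 0, 0.5]

```text
time: 45.2
tool_pos: [0.6104, 0.0381, 0.2222]
orientation: [-2.368, -2.062, 0.002]
force: [-1.1, 0.3, -0.5]
grip_width: 0.0585
```

>>> arm_command:
  series:
    - [0, 0, 0, 0, 0, 0.4, 0.5]
    - [0, 0, 0, 0, 0, 0.4, 0.5]
    - [0, 0, 0, 0, 0, 0, 0.5]

```text
time: 45.5
tool_pos: [0.6106, 0.0381, 0.2145]
orientation: [-2.369, -2.062, 0.001]
force: [-1.0, -0.1, -1.9]
grip_width: 0.0588
```

>>> arm_command:
  series:
    - [0, 0, 0, 0, 0, 0.3, 0.5]
    - [0, 0, 0, 0, 0, 0.3, 0.5]
    - [0, 0, 0, 0, 0, 0, 0.5]

```text
time: 45.8
tool_pos: [0.6107, 0.0381, 0.2087]
orientation: [-2.369, -2.063, 0.001]
force: [-0.0, 0.1, -1.3]
grip_width: 0.0588
```

>>> arm_command:
  series:
    - [0, 0, 0, 0, 0, 0.15, 0.5]
    - [0, 0, 0, 0, 0, 0, 0.5]

```text
time: 46.0
tool_pos: [0.6109, 0.038, 0.2076]
orientation: [-2.369, -2.063, 0.0]
force: [0.6, 0.8, -1.7]
grip_width: 0.0587
```

>>> arm_command:
  series:
    - [0, 0, 0, 0, 0, 0.15, 0.5]
    - [0, 0, 0, 0, 0, 0, 0.5]

```text
time: 46.2
tool_pos: [0.611, 0.038, 0.2067]
orientation: [2.369, 2.063, 0.0]
force: [-1.2, 0.2, 2.6]
grip_width: 0.0585
```

>>> arm_command:
  series:
    - [0, 0, 0, 0, 0, 0.15, 0.5]
    - [0, 0, 0, 0, 0, 0, 0.5]

```text
time: 46.4
tool_pos: [0.6112, 0.038, 0.2061]
orientation: [2.369, 2.063, 0.001]
force: [-4.5, 0.3, 8.9]
grip_width: 0.0587
```

>>> arm_command:
  series:
    - [0, 0, -0.07, -0.01, -0.1, 0, 0.5]
    - [0, 0, -0.07, 0, 0, 0, 0.5]
    - [0, 0, 0, 0, 0, 0, 0.5]

```text
time: 46.7
tool_pos: [0.6108, 0.0383, 0.206]
orientation: [2.217, 2.223, 0.004]
force: [-0.3, 1.8, 6.3]
grip_width: 0.0589
```

>>> arm_command:
  series:
    - [0, 0, -0.05, 0, 0, 0, 0.5]
    - [0, 0, -0.05, 0, 0, 0, 0.5]
    - [0, 0, 0, 0, 0, 0, 0.5]

```text
time: 47.0
tool_pos: [0.6106, 0.0382, 0.2055]
orientation: [2.106, 2.329, 0.003]
force: [2.2, 3.1, 5.3]
grip_width: 0.0582
```

>>> arm_command:
  series:
    - [0, 0, -0.05, 0, 0, 0, 0.5]
    - [0, 0, -0.05, 0, 0, 0, 0.5]
    - [0, 0, 0, 0, 0, 0, 0.5]

```text
time: 47.3
tool_pos: [0.6102, 0.0384, 0.2046]
orientation: [1.988, 2.432, 0.002]
force: [3.5, 3.6, 0.2]
grip_width: 0.0588
```

>>> arm_command:
  series:
    - [0, 0, -0.05, 0, 0, 0, 0.5]
    - [0, 0, -0.05, 0, 0, 0, 0.5]
    - [0, 0, 0, 0, 0, 0, 0.5]

```text
time: 47.6
tool_pos: [0.61, 0.0382, 0.2045]
orientation: [1.865, 2.528, 0.001]
force: [3.4, 1.9, 0.3]
grip_width: 0.0586
```

>>> arm_command:
  series:
    - [0, 0, 0, 0, 0, 0.3, 0.5]
    - [0, 0, 0, 0, 0, 0, 0.5]

```text
time: 47.8
tool_pos: [0.6101, 0.0382, 0.2014]
orientation: [1.864, 2.528, 0.001]
force: [4.7, 3.3, -1.5]
grip_width: 0.0587
```

>>> arm_command:
  series:
    - [0, 0, 0, 0, 0, 0.3, 0.5]
    - [0, 0, 0, 0, 0, 0, 0.5]

```text
time: 48.0
tool_pos: [0.6101, 0.0382, 0.1985]
orientation: [1.863, 2.529, 0.001]
force: [4.8, 4.1, 0.6]
grip_width: 0.0591
```

>>> arm_command:
  series:
    - [0, 0, 0, 0, 0, 0.5, 0.5]
    - [0, 0, 0, 0, 0, 0, 0.5]

```text
time: 48.2
tool_pos: [0.6101, 0.0383, 0.1932]
orientation: [1.863, 2.529, 0.001]
force: [4.3, 3.9, -0.9]
grip_width: 0.0586
```

>>> arm_command:
  series:
    - [0, 0, 0, 0, 0, 0.5, 0.5]
    - [0, 0, 0, 0, 0, 0, 0.5]

```text
time: 48.4
tool_pos: [0.6101, 0.0383, 0.1881]
orientation: [1.862, 2.529, 0.001]
force: [6.0, 4.1, -1.2]
grip_width: 0.0587
```

>>> arm_command:
  series:
    - [0, 0, 0, 0, 0, 0.4, 0.5]
    - [0, 0, 0, 0, 0, 0, 0.5]

```text
time: 48.6
tool_pos: [0.6101, 0.0383, 0.1841]
orientation: [1.862, 2.53, 0.001]
force: [5.4, 4.8, -0.0]
grip_width: 0.0587
```

>>> arm_command:
  series:
    - [0, 0, 0, 0, 0, 0.15, 0.5]
    - [0, 0, 0, 0, 0, 0, 0.5]

```text
time: 48.8
tool_pos: [0.6102, 0.0383, 0.1834]
orientation: [1.862, 2.53, 0.001]
force: [2.3, 3.8, 4.2]
grip_width: 0.0587
```

Wheel 2 is seated (z 0.1834, as predicted). Next is the last new wheel.

>>> arm_command:
  series:
    - [0, 0, 0, 0, 0, -0.1, 0.5]
    - [0, 0, 0, 0, 0, 0, 0.85]
    - [0, 0, 0, 0, 0, 0, 0.85]
    - [0, 0, 0, 0, 0, 0, 0.85]
    - [0, 0, 0, 0, 0, -2, 0.85]
    - [0, 0, 0, 0, 0, -4, 0.85]
    - [0, 0, 0, 0, 0, -2, 0.85]

```text
time: 49.5
tool_pos: [0.6104, 0.0376, 0.2668]
orientation: [1.861, 2.528, 0.001]
force: [0.3, 0.6, 0.1]
grip_width: 0.0752
```

Run:
```python
from h import *
oranges();plan([(.4425,.384,.218,17.3,4.4)],.85)
```

```text
top [319.9 180.1] [ 0.6299 -0.0762  0.029 ] [ 0.5977 -0.0652  0.14  ] 211.5
top [155.5 245.7] [0.4399 0.3819 0.029 ] [0.4261 0.3486 0.14  ] 91.0
scene [272.7 219.3] [0.5173 0.0669 0.029 ] [0.6096 0.0383 0.14  ] 133.5
scene [233.1 226.2] [ 0.5021 -0.0501  0.029 ] [ 0.5961 -0.0655  0.14  ] 110.5
scene [358.3 176.5] [0.4423 0.3835 0.029 ] [0.543  0.3194 0.14  ] 91.0
9 rows: [0, 0, -0.0, 4.23, -0.65, 0.05, 0.85] x9
t 49.6 yaw 17.29 q6 -0.43 F [-0.2  0.2  0.3] w 0.075 p [0.6113 0.0376 0.2228]
```

>>> arm_command:
  series:
    - [0, 0, 0, 4.23, -0.65, 0, 0.85]
    - [0, 0, 0, 4.23, -0.65, 0, 0.85]
    - [0, 0, 0, 4.23, -0.65, 0, 0.85]
    - [0, 0, 0, 4.23, -0.65, 0, 0.85]
    - [0, 0, 0, 4.23, -0.65, 0, 0.85]
    - [0, 0, 0, 4.23, -0.65, 0, 0.85]
    - [0, 0, 0, 4.23, -0.65, 0, 0.85]
    - [0, 0, 0, 4.23, -0.65, 0, 0.85]

```text
time: 50.4
tool_pos: [0.4578, 0.3465, 0.2623]
orientation: [-1.862, -2.529, 0.004]
force: [0.6, 0.2, -0.4]
grip_width: 0.0749
```

>>> arm_command:
  series:
    - [0, 0, 0, 4.23, -0.65, 0, 0.85]
    - [0, 0, 0, 0, 0, 4, 0.85]
    - [0, 0, 0, 0, 0, 4, 0.85]
    - [0, 0, 0, 0, 0, 0, 0.85]
    - [0, 0, 0, 0, 0, 0, 0.85]

```text
time: 50.9
tool_pos: [0.44, 0.3835, 0.183]
orientation: [-1.861, -2.529, 0.006]
force: [0.7, 1.1, 0.5]
grip_width: 0.075
```

Run:
```python
from h import *
oranges();p=avg(3);need(p,(.4425,.3838,.0285))
```

```text
top [279.5 174.4] [0.6463 0.0388 0.029 ] [0.6125 0.0387 0.14  ] 212.0
top [319.9 180.1] [ 0.6299 -0.0762  0.029 ] [ 0.5977 -0.0652  0.14  ] 211.5
top [154.9 243.7] [0.4454 0.3838 0.029 ] [0.431  0.3504 0.14  ] 138.5
scene [272.9 219.3] [0.5177 0.0674 0.029 ] [0.6099 0.0388 0.14  ] 150.5
scene [233.1 226.2] [ 0.5021 -0.0501  0.029 ] [ 0.5961 -0.0655  0.14  ] 110.5
scene [358.3 176.3] [0.4411 0.384  0.029 ] [0.542  0.3199 0.14  ] 73.5
avg p [0.4421 0.3844 0.1414] sd [0.0001 0.     0.0001] F [ 0.  -0.2 -0.2] yaw 17.27 w 0.0749 t 51.15
shift [-0.07  0.02 11.29]
```

>>> arm_command:
  series:
    - [0, 0, 0, -0.07, 0, 4, 0.85]
    - [0, 0, 0, 0, 0, 4, 0.85]
    - [0, 0, 0, 0, 0, 2.3, 0.85]
    - [0, 0, 0, 0, 0, 1, 0.85]
    - [0, 0, 0, 0, 0, 0, 0.5]
    - [0, 0, 0, 0, 0, 0, 0.5]
    - [0, 0, 0, 0, 0, 0, 0.5]
    - [0, 0, 0, 0, 0, 0, 0.85]
  force: 15

```text
time: 51.95
tool_pos: [0.4419, 0.384, 0.0728]
orientation: [1.861, 2.53, 0.004]
force: [0.5, 0.1, -0.5]
grip_width: 0.0649
```

>>> arm_command:
  series:
    - [0, 0, 0, 0, 0, 0, 0.85]
    - [0, 0, 0.1, 0, 0, 0, 0.85]
    - [0, 0, 0.145, 0, 0, 0, 0.85]
    - [0, 0, 0.145, 0, 0, 0, 0.85]
    - [0, 0, 0.145, 0, 0, 0, 0.85]
    - [0, 0, 0.145, 0, 0, 0, 0.85]
    - [0, 0, 0.145, 0, 0, 0, 0.85]
    - [0, 0, 0.145, 0, 0, 0, 0.85]

```text
time: 52.75
tool_pos: [0.4412, 0.3836, 0.0717]
orientation: [-2.831, -1.362, -0.001]
force: [-0.6, 0.1, -1.3]
grip_width: 0.075
```

>>> arm_command:
  series:
    - [0, 0, 0.145, 0, 0, 0, 0.85]
    - [0, 0, 0.145, 0, 0, 0, 0.85]
    - [0, 0, 0.145, 0, 0, 0, 0.85]
    - [0, 0, 0.145, 0, 0, 0, 0.85]
    - [0, 0, 0, 0, 0, 0, 0.5]
    - [0, 0, 0, 0, 0, 0, 0.5]
    - [0, 0, 0, 0, 0, 0, 0.5]
    - [0, 0, 0, 0, 0, 0, 0.5]

```text
time: 53.55
tool_pos: [0.4411, 0.3836, 0.0715]
orientation: [-3.1, -0.508, -0.001]
force: [-0.0, -0.7, 1.8]
grip_width: 0.0594
```

Run:
```python
from h import *
p=avg(3);y=np.degrees(jyaw());plan([(p[0],p[1],.2,y,4.5),(.626,.1418,.2,y,4.4)],.5)
```

```text
avg p [0.4412 0.3836 0.0265] sd [0. 0. 0.] F [-0.8 -0.4  2.6] yaw -71.44 w 0.059 t 53.7
4 rows: [0, 0, -0.0, 0.0, -0.0, -4.34, 0.5] x4
7 rows: [0, 0, -0.0, 1.41, 4.11, 0.0, 0.5] x7
t 53.7 yaw -71.46 q6 1.76 F [-0.9 -0.3  3.1] w 0.059 p [0.4412 0.3836 0.0265]
```

>>> arm_command:
  series:
    - [0, 0, 0, 0, 0, -1, 0.5]
    - [0, 0, 0, 0, 0, -4, 0.5]
    - [0, 0, 0, 0, 0, -4.5, 0.5]
    - [0, 0, 0, 0, 0, -4.5, 0.5]
    - [0, 0, 0, 0, 0, -3.4, 0.5]
    - [0, 0, 0, 0, 0, 0, 0.5]
  force: 20

```text
time: 54.3
tool_pos: [0.4434, 0.3849, 0.2519]
orientation: [-3.097, -0.505, -0.016]
force: [0.2, 0.3, -0.1]
grip_width: 0.059
```

>>> arm_command:
  series:
    - [0, 0, 0, 1.41, 4.11, 0, 0.5]
    - [0, 0, 0, 1.41, 4.11, 0, 0.5]
    - [0, 0, 0, 1.41, 4.11, 0, 0.5]
    - [0, 0, 0, 1.41, 4.11, 0, 0.5]
    - [0, 0, 0, 1.41, 4.11, 0, 0.5]
    - [0, 0, 0, 1.41, 4.11, 0, 0.5]
    - [0, 0, 0, 1.41, 4.11, 0, 0.5]
    - [0, 0, 0, 0, 0, 0, 0.5]

```text
time: 55.1
tool_pos: [0.628, 0.137, 0.2439]
orientation: [3.101, 0.496, -0.001]
force: [-0.1, 0.4, -0.9]
grip_width: 0.0589
```

>>> arm_command:
  series:
    - [0, 0, 0, 0, 0, 0.5, 0.5]
    - [0, 0, 0, 0, 0, 0, 0.5]

```text
time: 55.3
tool_pos: [0.6244, 0.1427, 0.2382]
orientation: [-3.1, -0.506, 0.006]
force: [0.2, 0.5, -1.0]
grip_width: 0.0589
```

Run:
```python
from h import *
p=avg(4);need(p,(.626,.1418,.1655))
```

```text
avg p [0.6248 0.1432 0.1945] sd [0.0003 0.0001 0.0005] F [-0.2  0.1 -0.7] yaw -71.41 w 0.0588 t 55.5
shift [0.07 0.17 2.9 ]
```

>>> arm_command:
  series:
    - [0, 0, 0, 0.07, 0.17, 0.5, 0.5]
    - [0, 0, 0, 0, 0, 0.5, 0.5]
    - [0, 0, 0, 0, 0, 0.4, 0.5]
    - [0, 0, 0, 0, 0, 0.4, 0.5]
    - [0, 0, 0, 0, 0, 0, 0.5]

```text
time: 56.0
tool_pos: [0.6266, 0.1405, 0.2212]
orientation: [-3.101, -0.505, 0.002]
force: [0.4, 0.4, -1.6]
grip_width: 0.0592
```

>>> arm_command:
  series:
    - [0, 0, 0, 0, 0, 0.4, 0.5]
    - [0, 0, 0, 0, 0, 0.4, 0.5]
    - [0, 0, 0, 0, 0, 0, 0.5]

```text
time: 56.3
tool_pos: [0.6268, 0.142, 0.2149]
orientation: [-3.098, -0.505, -0.0]
force: [-2.0, 5.4, 0.1]
grip_width: 0.0587
```

>>> arm_command:
  series:
    - [0, 0, 0, 0, 0, 0.3, 0.5]
    - [0, 0, 0, 0, 0, 0.3, 0.5]
    - [0, 0, 0, 0, 0, 0, 0.5]

```text
time: 56.6
tool_pos: [0.6261, 0.1421, 0.2076]
orientation: [-3.098, -0.505, 0.002]
force: [-2.8, 5.6, -0.2]
grip_width: 0.0587
```

>>> arm_command:
  series:
    - [0, 0, 0, 0, 0, 0.2, 0.5]
    - [0, 0, 0, 0, 0, 0, 0.5]

```text
time: 56.8
tool_pos: [0.6262, 0.1421, 0.2059]
orientation: [-3.098, -0.505, 0.002]
force: [-2.6, 5.3, 1.1]
grip_width: 0.0585
```

>>> arm_command:
  series:
    - [0, 0, 0, 0, -0.13, 0, 0.5]
    - [0, 0, 0, 0, 0, 0.15, 0.5]
    - [0, 0, 0, 0, 0, 0, 0.5]

```text
time: 57.1
tool_pos: [0.6264, 0.1425, 0.2055]
orientation: [-3.1, -0.505, 0.0]
force: [-5.7, 4.4, 5.8]
grip_width: 0.0589
```

>>> arm_command:
  series:
    - [0, 0, 0, 0, 0, 0.1, 0.5]
    - [0, 0, 0, 0, 0, 0, 0.5]

```text
time: 57.3
tool_pos: [0.6265, 0.1425, 0.2053]
orientation: [-3.1, -0.505, -0.0]
force: [-6.3, 3.6, 9.4]
grip_width: 0.0589
```

>>> arm_command:
  series:
    - [0, 0, -0.06, -0.08, -0.08, 0, 0.5]
    - [0, 0, -0.06, 0, 0, 0, 0.5]
    - [0, 0, 0, 0, 0, 0, 0.5]

```text
time: 57.6
tool_pos: [0.6264, 0.1428, 0.2054]
orientation: [-3.064, -0.692, -0.004]
force: [-2.6, 2.1, 6.9]
grip_width: 0.0589
```

>>> arm_command:
  series:
    - [0, 0, -0.06, 0, 0, 0, 0.5]
    - [0, 0, -0.06, 0, 0, 0, 0.5]
    - [0, 0, 0, 0, 0, 0, 0.5]

```text
time: 57.9
tool_pos: [0.6264, 0.1428, 0.2055]
orientation: [-3.017, -0.875, -0.004]
force: [-3.4, 3.7, 8.2]
grip_width: 0.0587
```

>>> arm_command:
  series:
    - [0, 0, -0.06, 0, 0, 0, 0.5]
    - [0, 0, -0.06, 0, 0, 0, 0.5]
    - [0, 0, 0, 0, 0, 0, 0.5]

```text
time: 58.2
tool_pos: [0.6264, 0.1428, 0.2055]
orientation: [-2.959, -1.054, -0.005]
force: [-2.1, 3.9, 7.2]
grip_width: 0.0588
```

>>> arm_command:
  series:
    - [0, 0, -0.06, 0, 0, 0, 0.5]
    - [0, 0, -0.06, 0, 0, 0, 0.5]
    - [0, 0, 0, 0, 0, 0, 0.5]

```text
time: 58.5
tool_pos: [0.6265, 0.1428, 0.2054]
orientation: [2.891, 1.23, 0.005]
force: [-1.6, 3.7, 6.3]
grip_width: 0.0586
```

>>> arm_command:
  series:
    - [0, 0, -0.06, 0, 0, 0, 0.5]
    - [0, 0, -0.06, 0, 0, 0, 0.5]
    - [0, 0, 0, 0, 0, 0, 0.5]

```text
time: 58.8
tool_pos: [0.6265, 0.1428, 0.2053]
orientation: [2.812, 1.401, 0.005]
force: [-1.3, 3.5, 6.3]
grip_width: 0.0588
```

>>> arm_command:
  series:
    - [0, 0, -0.06, 0, 0, 0, 0.5]
    - [0, 0, -0.06, 0, 0, 0, 0.5]
    - [0, 0, 0, 0, 0, 0, 0.5]

```text
time: 59.1
tool_pos: [0.6262, 0.1423, 0.2048]
orientation: [2.723, 1.565, 0.003]
force: [-2.2, 2.5, 5.8]
grip_width: 0.0586
```

>>> arm_command:
  series:
    - [0, 0, -0.06, 0, 0, 0, 0.5]
    - [0, 0, -0.06, 0, 0, 0, 0.5]
    - [0, 0, 0, 0, 0, 0, 0.5]

```text
time: 59.4
tool_pos: [0.6258, 0.1422, 0.2036]
orientation: [2.626, 1.724, 0.001]
force: [-0.4, 2.0, 1.3]
grip_width: 0.0594
```

>>> arm_command:
  series:
    - [0, 0, -0.06, 0, 0, 0, 0.5]
    - [0, 0, -0.06, 0, 0, 0, 0.5]
    - [0, 0, 0, 0, 0, 0, 0.5]

```text
time: 59.7
tool_pos: [0.6256, 0.1419, 0.2032]
orientation: [2.519, 1.877, -0.001]
force: [0.3, -0.3, 0.1]
grip_width: 0.0587
```

Engaged. I'll push down to TCP z of about 0.1825.

>>> arm_command:
  series:
    - [0, 0, 0, 0, 0, 0.3, 0.5]
    - [0, 0, 0, 0, 0, 0.3, 0.5]
    - [0, 0, 0, 0, 0, 0, 0.5]

```text
time: 60.0
tool_pos: [0.6255, 0.1421, 0.1969]
orientation: [-2.518, -1.878, 0.001]
force: [0.1, 0.8, -1.0]
grip_width: 0.0591
```

>>> arm_command:
  series:
    - [0, 0, 0, 0, 0, 0.5, 0.5]
    - [0, 0, 0, 0, 0, 0, 0.5]

```text
time: 60.2
tool_pos: [0.6255, 0.1422, 0.1919]
orientation: [-2.517, -1.879, 0.001]
force: [0.8, -0.1, -1.0]
grip_width: 0.0588
```

>>> arm_command:
  series:
    - [0, 0, 0, 0, 0, 0.5, 0.5]
    - [0, 0, 0, 0, 0, 0, 0.5]

```text
time: 60.4
tool_pos: [0.6255, 0.1422, 0.187]
orientation: [-2.517, -1.879, 0.001]
force: [0.7, -0.4, -0.7]
grip_width: 0.0587
```

>>> arm_command:
  series:
    - [0, 0, 0, 0, 0, 0.4, 0.5]
    - [0, 0, 0, 0, 0, 0, 0.5]

```text
time: 60.6
tool_pos: [0.6254, 0.1423, 0.1831]
orientation: [-2.517, -1.879, 0.001]
force: [0.1, 0.5, -1.0]
grip_width: 0.059
```

>>> arm_command:
  series:
    - [0, 0, 0, 0, 0, 0.2, 0.5]
    - [0, 0, 0, 0, 0, 0, 0.5]

```text
time: 60.8
tool_pos: [0.6257, 0.1423, 0.1824]
orientation: [2.517, 1.88, 0.0]
force: [-2.3, -0.0, 4.0]
grip_width: 0.0587
```

>>> arm_command:
  series:
    - [0, 0, 0, 0, 0, -0.1, 0.5]
    - [0, 0, 0, 0, 0, 0, 0.85]
    - [0, 0, 0, 0, 0, 0, 0.85]
    - [0, 0, 0, 0, 0, 0, 0.85]
    - [0, 0, 0, 0, 0, -2, 0.85]
    - [0, 0, 0, 0, 0, -4, 0.85]
    - [0, 0, 0, 0, 0, -4, 0.85]
    - [0, 0, 0, 0, 0, -3, 0.85]

```text
time: 61.6
tool_pos: [0.6261, 0.1423, 0.3155]
orientation: [2.516, 1.879, 0.003]
force: [-0.3, -0.1, 0.2]
grip_width: 0.0747
```

>>> arm_command:
  series:
    - [0, 0, 0, 1.5, -3.7, 0, 0.85]
    - [0, 0, 0, 1.5, -3.7, 0, 0.85]
    - [0, 0, 0, 1.5, -3.7, 0, 0.85]
    - [0, 0, 0, 1.5, -3.7, 0, 0.85]
    - [0, 0, 0, 1.5, -3.7, 0, 0.85]
    - [0, 0, 0, 1.5, -3.7, 0, 0.85]
    - [0, 0, 0, 1.5, -3.7, 0, 0.85]
    - [0, 0, 0, 1.5, -3.7, 0, 0.85]

```text
time: 62.4
tool_pos: [0.3745, 0.3422, 0.3129]
orientation: [2.517, 1.879, 0.001]
force: [0.4, 0.4, -0.3]
grip_width: 0.0746
```

Run:
```python
from h import *
oranges();avg(3)
t=robot.capture('top');s=robot.capture('scene')
a=crop(t,190,110,480,280,2);b=crop(s,60,185,420,340,2)
o=np.zeros((600,800,3),np.uint8);a=cv2.resize(a,(500,293));b=cv2.resize(b,(700,301));o[:293,:500]=a;o[295:596,:700]=b
cv2.imwrite('pics/z9.png',o[:,:,::-1])
```

```text
top [279.5 174.4] [0.6463 0.0387 0.029 ] [0.6126 0.0387 0.14  ] 210.0
top [319.9 180.2] [ 0.6297 -0.0762  0.029 ] [ 0.5975 -0.0652  0.14  ] 209.5
top [239.  168.4] [0.6638 0.1547 0.029 ] [0.6284 0.1434 0.14  ] 206.0
scene [272.9 219.3] [0.5176 0.0673 0.029 ] [0.6099 0.0387 0.14  ] 149.5
scene [312. 213.] [0.5353 0.1847 0.029 ] [0.6256 0.1429 0.14  ] 144.5
scene [233.1 226.2] [ 0.5021 -0.0501  0.029 ] [ 0.5961 -0.0655  0.14  ] 110.5
avg p [0.3754 0.3419 0.2679] sd [0.0008 0.0005 0.    ] F [0.7 0.  0.1] yaw -16.37 w 0.0747 t 62.65
```

View pics/z9.png

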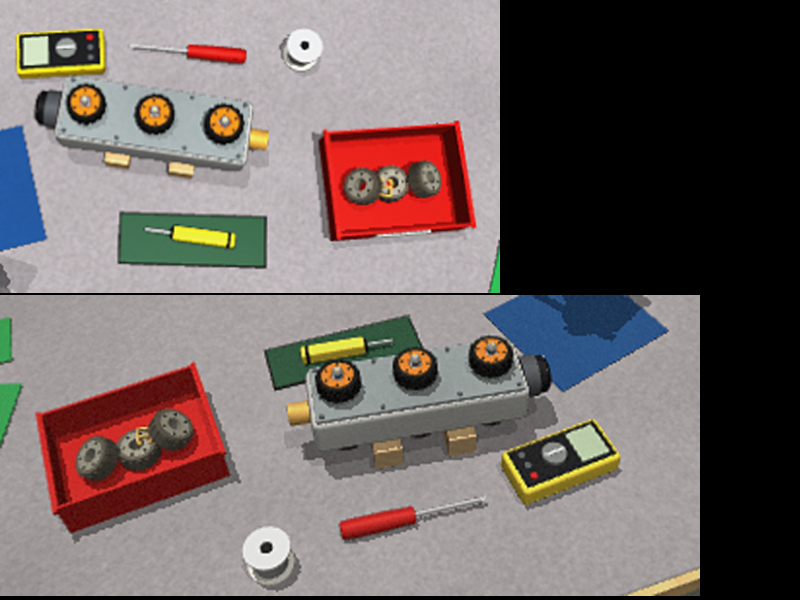

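The pictures show all three orange wheels level on the crawler, the three worn wheels and the clip in the bin, the pick on the pad, and the other items undisturbed.

```bash
python3 -c "
from rig import robot
print(robot.finish_job())"
```

```text
the job is handed in; nothing more can be done
None
```

The job is done and handed in at about 63 s of the 210 s allowed; it returned no verdict.

- **Clip:** Only axle 3 (camera end) still had a clip. I pried it off with the pick, about 15.5 mm along its tail, so it stayed lying on its wheel. It went into the bin with that wheel, and the pick went back on the green pad.
- **Worn wheels:** All three are in the red bin, with the clip.
- **New wheels:** Each wheel was turned under light pressure until the square bore engaged, then pushed down to the shoulder. Contact came within 0.1 mm of the predicted tool height on all three axles: TCP z 0.186, 0.183 and 0.182 m.

**Last checks:** The final pictures show:
- the three orange wheels on the crawler
- the worn wheels and the clip in the bin
- the pick on the pad
- the multimeter, solder reel and screwdriver apparently where they were

**Disagreements:** The two cameras differed by 1.5 to 3 mm in x throughout. For wheel 1, the side camera also put the centre about 2 mm out of line with the other two wheels. I put that down to shading on its hub, because the contact height agreed with full seating.

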